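# Make up an assembly kit: ball cup from the hopper and a squared pile of mounting plates

### The job

Make up the kit on the black board: hold the grey cup by its handle between the two paddles under the hopper, use it to slide the shutter fully open so that all the steel balls drop into the cup, then slide the shutter fully shut again, and stand the cup upright with all the balls in it on the white ring. Stack all the aluminium mounting plates flat, squarely one on top of another, in one neat pile on the white rectangle, lengthwise with it; do not disturb the screwdriver, the bin or the marker.

Things in the scene. Friction and masses are not known exactly. Their poses are not given: they have to be found in the camera images.
- hopper: Fixed gravity hopper, 192 mm tall: clear V funnel, 142 mm wide (y), square throat 46 mm inside, on two 20 mm aluminium posts at its x=+64, y=-130 and +100 mm. Origin on the bench under the throat's centre. The cup enters from its open front, its own -x. Funnel front wall at x=-28 mm, slide rail at x=-41 mm (87 to 99 mm above the bench). Free room below the slide plate.
- outlet (a point): Centre of the lower end of the hopper's throat, 85 mm above the bench; axes as the hopper.
- shutter (a joint): Shutter under the hopper: a steel slide plate (x from -38 to +38 mm of the hopper, underside 78.5 mm above the bench) with a 54 x 56 mm window. 0 = shut, 0.056 m = fully open (a hard stop), sliding towards the hopper's +y. It stays where it is left; moving it takes 1 to 2 N. Two flat paddles hang below it, one each side of the window, so that a cup held between them drives it either way.
- fork (a point): Point midway between the shutter's two paddles, below the centre of its window; moves with the shutter. Axes as the hopper. With the shutter shut it lies 56 mm to the -y side of the outlet, fully open exactly below the outlet. The paddles' inner faces are 46 mm to either side (y) of it; each paddle is 6 mm thick, 50 mm long in x and reaches from the slide plate down to 30.5 mm above the bench.
- cup: Loose grey plastic cup, 90 g, outside diameter 76 mm (74 at the foot), 50 mm tall, wall 3 mm, floor 4 mm thick, with a flat straight handle along its own -x: 12 mm thick (y), 24 mm tall (20 to 44 mm above the foot), ending 128 mm from the cup's axis. Origin at the centre of its underside. Grip the handle from above about 100 mm from the axis, clear of the hopper.
- ball0: Loose steel ball, 14 mm diameter, 11 g, at the start in the hopper's throat on the shutter. 4 to 6 balls are present, the others absent. Origin at its centre.
- ball1: Loose steel ball, 14 mm diameter, 11 g, at the start in the hopper's throat on the shutter. 4 to 6 balls are present, the others absent. Origin at its centre.
- ball2: Loose steel ball, 14 mm diameter, 11 g, at the start in the hopper's throat on the shutter. 4 to 6 balls are present, the others absent. Origin at its centre.
- ball3: Loose steel ball, 14 mm diameter, 11 g, at the start in the hopper's throat on the shutter. 4 to 6 balls are present, the others absent. Origin at its centre.
- ball4: Loose steel ball, 14 mm diameter, 11 g, at the start in the hopper's throat on the shutter. 4 to 6 balls are present, the others absent. Origin at its centre.
- ball5: Loose steel ball, 14 mm diameter, 11 g, at the start in the hopper's throat on the shutter. 4 to 6 balls are present, the others absent. Origin at its centre.
- board: Fixed black kit board, 120 x 260 x 4 mm (its x, y, z), with a white rectangle outline (at its -y half) and a white ring (at its +y half). Origin at the centre of its underside.
- pile_place (a point): Centre of the white rectangle outline (76 x 66 mm outside, long side along x) on the board's top, 70 mm to the -y side of its centre; axes as the board.
- cup_place (a point): Centre of the white ring (84 mm outside diameter) on the board's top, 70 mm to the +y side of its centre; axes as the board.
- plate0: Loose flat aluminium mounting plate, 70 x 60 x 10 mm (x, y, z), 110 g, smooth flat faces (four corner holes and a slot along x are only shallow dark marks). At the start flat on the bench (plate4, if present, lies askew on top of plate2). 3 to 5 plates are present in all, the others absent. Origin at the centre of its underside.
- plate1: Loose flat aluminium mounting plate, 70 x 60 x 10 mm (x, y, z), 110 g, smooth flat faces (four corner holes and a slot along x are only shallow dark marks). At the start flat on the bench (plate4, if present, lies askew on top of plate2). 3 to 5 plates are present in all, the others absent. Origin at the centre of its underside.
- plate2: Loose flat aluminium mounting plate, 70 x 60 x 10 mm (x, y, z), 110 g, smooth flat faces (four corner holes and a slot along x are only shallow dark marks). At the start flat on the bench (plate4, if present, lies askew on top of plate2). 3 to 5 plates are present in all, the others absent. Origin at the centre of its underside.
- plate3: Loose flat aluminium mounting plate, 70 x 60 x 10 mm (x, y, z), 110 g, smooth flat faces (four corner holes and a slot along x are only shallow dark marks). At the start flat on the bench (plate4, if present, lies askew on top of plate2). 3 to 5 plates are present in all, the others absent. Origin at the centre of its underside.
- plate4: Loose flat aluminium mounting plate, 70 x 60 x 10 mm (x, y, z), 110 g, smooth flat faces (four corner holes and a slot along x are only shallow dark marks). At the start flat on the bench (plate4, if present, lies askew on top of plate2). 3 to 5 plates are present in all, the others absent. Origin at the centre of its underside.
- screwdriver: Bystander: screwdriver lying beyond the board, handle to its -x. Origin under its middle.
- bin: Bystander: open blue plastic bin, 100 x 140 x 60 mm. Origin at the centre of its underside.
- marker: Bystander: green marker pen, about 125 mm long along x, 12 mm thick. Origin on its underside.
Not all that is in view belongs to the job. Of the things like the cup, leave any that is red; of the rest the larger one is meant.

How it is judged:
On the way, in this order (a step that is already met when the one before it is completed fails the run):
1. the shutter is open over the cup held in the gripper (value of joint shutter above 0.046 m and horizontal distance between cup and outlet below 0.025 m and contact force between the fingers and cup above 0.5 N), for 0.2 s.
2. all the balls are in the cup and the shutter is shut again (horizontal distance between each of ball0, ball1, ball2, ball3, ball4, ball5 and cup below 0.034 m and z of ball0 in the frame of cup between 0 and 0.05 m and z of ball1 in the frame of cup between 0 and 0.05 m and z of ball2 in the frame of cup between 0 and 0.05 m and z of ball3 in the frame of cup between 0 and 0.05 m and z of ball4 in the frame of cup between 0 and 0.05 m and z of ball5 in the frame of cup between 0 and 0.05 m and value of joint shutter below 0.006 m), for 0.2 s.
At the end, for the whole second after the job is handed in: All balls in the cup; cup upright on the board within 15 mm of the ring centre; shutter within 6 mm of shut; all plates flat and still in one pile, each within 10 mm of the rectangle centre, 8 mm of one another and 0.12 rad of its long direction (all of step 2 and horizontal distance between each of plate0, plate1, plate2, plate3, plate4 and pile_place below 0.01 m and angle between the x axis of each of plate0, plate1, plate2, plate3, plate4 and the x axis of pile_place, either way round below 0.12 rad and angle between each of plate0, plate1, plate2, plate3, plate4, cup's own z axis and vertical below 0.06 rad and z of each of plate0, plate1, plate2, plate3, plate4 in the frame of pile_place below 0.045 m and linear speed of each of plate0, plate1, plate2, plate3, plate4, cup below 0.03 m/s and horizontal distance between plate0 and plate1 below 0.008 m and horizontal distance between each of plate0, plate1 and plate2 below 0.008 m and horizontal distance between each of plate0, plate1, plate2 and plate3 below 0.008 m and horizontal distance between each of plate0, plate1, plate2, plate3 and plate4 below 0.008 m and horizontal distance between cup and cup_place below 0.015 m and z of cup in the frame of cup_place between -0.004 and 0.004 m); the robot touches nothing.
It fails at once if the screwdriver is moved more than 30 mm (distance of screwdriver from where it was at the start of the episode above 0.03 m).
It fails at once if the bin is moved more than 30 mm (distance of bin from where it was at the start of the episode above 0.03 m).
It fails at once if the marker is moved more than 30 mm (distance of marker from where it was at the start of the episode above 0.03 m).
Of plate0, plate3, plate4 only 1 to 3 are there at a start; the rules pass over those that are not, and their reading is None.
Of ball0, ball1, ball2, ball3, ball4, ball5 only 4 to 6 are there at a start; the rules pass over those that are not, and their reading is None.
At some moment in a run one of plate0, plate1, plate2, plate3, plate4 may be knocked a few centimetres aside while the robot is not near it.
It also fails if it takes over 210 s, if anything falls off the work surface, if the arm or the gripper's body presses on something with over 40 N, if the wrist force passes 120 N, or if a joint passes its speed limit or range.

### The arm

A 6-joint arm with a two-finger parallel gripper is mounted at the origin on the work surface. World frame = base frame: x ahead of the robot, y to its left, z up, the work surface at z = 0. Lengths are in m, angles in rad, forces in N, time in s.
With the tool pointing down it reaches from about 0.35 to 0.95 m from the base axis. Payload 17.4 kg.
Tool frame: the origin (TCP) lies midway between the tips of the shut fingers; the grasp point (between the pads) lies 19 mm behind it; z points along the fingers, y is the line along which they close (so a half turn about z gives the same grasp; the last joint's range is limited). The gripper opens to 93 mm and grips with 3 to 60 N. Pads are 15 mm wide; open, the fingers measure 128 mm over their backs; the gripper's body (75 mm by 188 mm) begins 65 mm behind the grasp point.
Start: joints at [-1.268, 0.116, 1.442, -0, 1.584, -0.038], TCP at [0.226, -0.636, 0.219] pointing down, gripper open.
Joint ranges: [-2.83, 2.83], [-0.83, 2.19], [0.07, 2.5], [-1.14, 4.28], [0.01, 3], [-2.97, 2.97]. Speed limits (rad/s): [1.89, 1.89, 2.22, 3.14, 3.14, 3.14].

### API

Orientations are given as [roll, pitch, yaw] about the fixed x, y, z axes, in that order (R = Rz(yaw) Ry(pitch) Rx(roll)).
In Python, from rig import manip, viewer, models gives the robot as it stands.
- The arm moves only by the tool carry_out, never from a script. Its argument "deltas" is a list that holds one entry, the list of rows, each a list of 6 numbers: the shift along the tool's x, y, z in m, then the turn, a rotation vector about the tool's x, y, z in units of 5 degrees (1.0 is 5 degrees). In form: [[[dx, dy, dz, rx, ry, rz], ...]]. A call has 1 to 8 rows; each row shifts and turns the commanded pose from where the row before left it, along the tool's axes as they then stand; what a row does not reach is not made up. A row lasts 1/12 s, in which the tool goes at most 41.7 mm and 7.16 degrees, less where a joint would pass 70% of its speed; a pose out of reach is approached as far as the arm can. A call is refused whole if a number of a shift passes 0.0417 or a number of a turn 1, either way. A call with a gripper value outside its range is refused whole. "claw" is the closure, from 0 (fully open) to 1 (shut), set as the call begins (left out, the last holds). The fingers move at their own pace and stop on an object; "force" is the grip in N (left out, the last holds). Time passes only in rows, so rows that do not move let the fingers close. It gives the time, the measured TCP pose, the force, the opening and the grip force at its end, in the units of the state.
- manip.get_obs(): the state, without advancing time (a new reading comes with each control period).
- viewer.get_image(name): name is "scene" or "side" or "wrist"; returns (picture, depth): 384x512x3 uint8, blue, green, red; 384x512 float32, m along the optical axis (not along the pixel's ray), 0 where there is no reading.
- viewer.camera_params(name): a dict with "intrinsics" (3x3 intrinsics, pixels), "k1" (the pictures are not rectified: a ray, as slopes to the right and down, at radius r is drawn at 1 + k1 r^2 times it, then the intrinsics apply), "origin" and "rotation" of the camera in the world; the wrist camera has in their place "T_tool_cam" (4x4, takes a point from camera to tool coordinates, whose origin is the TCP and whose axes are the flange's). Camera axes: x right, y up, looking along -z (the intrinsics and any distortion apply to the point x, -y, -z); pixel columns grow to the right and rows downward; lengths in m; the calibration is good to about 2 mm. A picture is of the moment at which its call begins: read the wrist's pose just before it. camera_params takes no time and is no camera call.
- manip.hand_in(): hands the job in; it is judged then, once.
Trained networks look in the newest picture that a camera, given by its name, has taken for a name from the list of things; names that differ only in an ending like _2 or _b are one class to them, and where a whole thing is asked for, a point or a joint stands for the part that bears it (a point fixed in the world has none). Each returns a list of dicts, best first, with "conf" (0 to 1); they miss things now and then, are a little off and sometimes report something else, mostly with a low value. They report only what shows in the picture. A call takes as long as a camera call. They do not tell look-alikes from the thing itself.
- models.masks_of(camera, target): "mask" (384x512 bool, what is visible of it) and "centre" ([column, row] in pixels, amid what is visible of it).
- models.mark_of(camera, target): "centre" ([column, row] in pixels: a listed point, or the origin of a listed thing).
The state is a dict: "clock": time; "q": joint angles; "joint_vel": joint speeds; "effort": joint torques, N m; "tcp_pos": TCP position; "ee_rot": TCP orientation; "force": force on the tool from outside, world axes, zero at the start; "ft_torque": the same for the moment, N m; "width": finger opening in m; "finger_force": force on a finger pad.
Only numpy, scipy, OpenCV 4.12 (cv2) and the standard library are available. Lean on these libraries where they do the work, as an engineer would, in place of code of your own. Each camera call takes 0.05 s, during which the arm holds its last target. There are 200 camera calls.

## Working session

There is one attempt and no reset: what is moved stays moved. The work goes in short steps, Python scripts to look and compute and a tool call to move; the robot and the scene stay as the last step left them, time stands still between calls to the robot, and variables do not carry over. Pictures are saved under pics/ and viewed, at most 14 in all, crops included, and the job is handed in when it is done.

Besides the shell and the picture viewer there is one more tool, called after "Request:" by a JSON object that holds its "op" and its "data". carry_out: Moves the arm, as the interface text tells. Its arguments: {"type":"object","properties":{"deltas":{"type":"array","items":{"type":"array","items":{"type":"array","items":{"type":"number"}}}},"claw":{"type":"number"},"force":{"type":"number"}},"required":["deltas"]}

```bash
ls; mkdir -p pics; cat > h.py <<'E'
import numpy as np, cv2
from rig import manip, viewer, models
from scipy.spatial.transform import Rotation as R
def cam(name):
    o=manip.get_obs(); p=viewer.camera_params(name)
    if name=="wrist":
        T=np.eye(4); T[:3,:3]=R.from_euler('xyz',o['ee_rot']).as_matrix(); T[:3,3]=o['tcp_pos']
        T=T@np.array(p['T_tool_cam'])
    else:
        T=np.eye(4); T[:3,:3]=p['rotation']; T[:3,3]=p['origin']
    return np.array(p['intrinsics']),p['k1'],T
def ray(c,uv):
    K,k1,T=c; uv=np.atleast_2d(np.array(uv,float))
    d=np.c_[(uv[:,0]-K[0,2])/K[0,0],(uv[:,1]-K[1,2])/K[1,1]]; s=d.copy()
    for _ in range(15): s=d/(1+k1*(s**2).sum(1,keepdims=True))
    return np.c_[s[:,0],-s[:,1],-np.ones(len(s))]@T[:3,:3].T, T[:3,3]
def at_z(c,uv,z):
    d,o=ray(c,uv); return o+d*((z-o[2])/d[:,2])[:,None]
def at_depth(c,uv,dep):
    d,o=ray(c,uv); return o+d*np.atleast_1d(dep)[:,None]
def proj(c,P):
    K,k1,T=c; q=(np.atleast_2d(P)-T[:3,3])@T[:3,:3]; s=np.c_[q[:,0]/-q[:,2],-q[:,1]/-q[:,2]]
    s=s*(1+k1*(s**2).sum(1,keepdims=True)); return np.c_[s[:,0]*K[0,0]+K[0,2],s[:,1]*K[1,1]+K[1,2]]
E
python3 - <<'E'
from h import *
o=manip.get_obs(); print({k:np.round(v,3) for k,v in o.items()})
for n in ["scene","side","wrist"]:
    im,d=viewer.get_image(n); cv2.imwrite(f"pics/{n}0.png",im); np.save(f"pics/{n}0d.npy",d)
    c=cam(n); print(n,np.round(c[2],3).tolist())
    for t in ["hopper","outlet","fork","cup","board","pile_place","cup_place","plate0","screwdriver","bin","marker","ball0"]:
        for m in models.mark_of(n,t)[:6]:
            u=m['centre']; x=int(np.clip(u[0],0,511));y=int(np.clip(u[1],0,383))
            print(n,t,round(m['conf'],2),np.round(u,1),np.round(at_z(c,u,0),3)[0][:2],np.round(at_depth(c,u,d[y,x])[0],3))
E
```

```text
pics
{'clock': np.float64(0.0), 'q': array([-1.268,  0.117,  1.442,  0.   ,  1.584, -0.038]), 'joint_vel': array([ 0.001, -0.   , -0.001,  0.001, -0.002, -0.   ]), 'effort': array([ 0.0000e+00, -7.2126e+01, -6.2261e+01,  7.8000e-02,  2.4000e-02,
       -0.0000e+00]), 'tcp_pos': array([ 0.226, -0.636,  0.218]), 'ee_rot': array([-3.14 , -0.   ,  0.341]), 'force': array([ 0.162,  0.14 , -0.145]), 'ft_torque': array([-0.039,  0.014, -0.001]), 'finger_force': np.float64(0.0), 'width': np.float64(0.093)}
scene [[0.711, 0.007, 1.432, 1.424], [0.711, 0.007, 1.432, -0.118], [0.711, 0.007, 1.432, 1.098], [0.0, 0.0, 0.0, 1.0]]
scene hopper 0.97 [356.5 199.1] [ 0.326 -1.216] [-0.157 -1.699 -0.483]
scene hopper 0.46 [212.4 232.3] [ 0.326 -1.216] [-0.618 -2.16  -0.944]
scene outlet 0.86 [360.9 175.9] [ 0.326 -1.216] [-0.257 -1.799 -0.583]
scene fork 0.68 [353.8 193.8] [ 0.326 -1.216] [-0.425 -1.967 -0.751]
scene cup 0.85 [304.  247.4] [ 0.326 -1.216] [-0.324 -1.866 -0.65 ]
scene cup 0.75 [323.5 155.7] [ 0.326 -1.216] [-0.643 -2.185 -0.969]
scene cup 0.74 [290.3 207.3] [ 0.326 -1.216] [-0.522 -2.06
[... 1619 characters left out ...]
.8] [-1.024 -0.327] [3.987 4.684 5.011]
side cup_place 0.59 [250.4 181.5] [-1.024 -0.327] [3.758 4.455 4.782]
side plate0 0.77 [308.3 183.6] [-1.024 -0.327] [3.88  4.577 4.904]
side plate0 0.52 [284.7 205.5] [-1.024 -0.327] [3.62  4.317 4.644]
side plate0 0.49 [322.7 160. ] [-1.024 -0.327] [4.114 4.811 5.138]
side plate0 0.49 [322.3 161. ] [-1.024 -0.327] [4.127 4.823 5.151]
side screwdriver 0.6 [233.9 159. ] [-1.024 -0.327] [3.89  4.587 4.914]
side bin 0.55 [291.1 132.9] [-1.024 -0.327] [4.39  5.087 5.414]
side marker 0.58 [211.2 336.6] [-1.024 -0.327] [2.642 3.339 3.666]
wrist [[0.334, 0.91, 0.246, 0.294], [-0.942, 0.323, 0.088, -0.612], [0.001, -0.261, 0.965, 0.385], [0.0, 0.0, 0.0, 1.0]]
```

```bash
sed -i "s/T\[:3,:3\]=p\['rotation'\]/T[:3,:3]=R.from_euler('xyz',p['rotation']).as_matrix()/" h.py
cat > look.py <<'E'
from h import *
def look(n,tag,ts,k=6):
    im,d=viewer.get_image(n); c=cam(n); cv2.imwrite(f"pics/{n}{tag}.png",im); np.save(f"pics/{n}{tag}d.npy",d)
    for t in ts:
        for m in models.mark_of(n,t)[:k]:
            u=m['centre']; x=int(np.clip(u[0],0,511));y=int(np.clip(u[1],0,383))
            print(n,t,round(m['conf'],2),np.round(u,1),np.round(at_z(c,u,0),3)[0][:2],np.round(at_depth(c,u,d[y,x])[0],3))
    return im,d,c
E
python3 - <<'E'
from look import *
p=viewer.camera_params("scene");print(p['intrinsics'],p['k1'])
L=[]
for n in ["scene","side"]:
    L.append(look(n,1,["hopper","outlet","fork","cup","board","pile_place","cup_place","plate0","screwdriver","bin","marker"])[0])
L=[cv2.resize(i[100:292,100:400] if k==0 else i[90:380,130:370],(800,512) if k==0 else (663,800)) for k,i in enumerate(L)]
cv2.imwrite("pics/a.png",L[0]);
s=cv2.imread("pics/side1.png")[110:380,150:370]; cv2.imwrite("pics/b.png",cv2.resize(s,None,fx=2.2,fy=2.2,interpolation=cv2.INTER_CUBIC))
E
```

```text
[[428.23990224   0.         258.72799705]
 [  0.         428.23990224 195.63698844]
 [  0.           0.           1.        ]] -0.10099727606751052
scene hopper 0.55 [352.9 198. ] [0.542 0.318] [0.608 0.286 0.082]
scene hopper 0.5 [235.  191.3] [ 0.455 -0.072] [ 0.46  -0.073  0.006]
scene outlet 0.93 [362.8 176.5] [0.45  0.381] [0.596 0.307 0.165]
scene fork 0.63 [353.4 194.6] [0.528 0.324] [ 0.526  0.325 -0.002]
scene cup 0.71 [291.4 209.4] [0.561 0.103] [0.595 0.094 0.044]
scene cup 0.63 [307.5 243.9] [0.702 0.127] [ 0.701  0.127 -0.002]
scene cup 0.61 [322.  152.6] [0.311 0.267] [0.338 0.257 0.027]
scene board 0.95 [211.7 236.3] [ 0.631 -0.164] [ 0.634 -0.164  0.003]
scene board 0.33 [365.6 177.2] [0.455 0.39 ] [0.586 0.322 0.149]
scene pile_place 0.66 [125.8 245. ] [ 0.627 -0.433] [ 0.63  -0.432  0.004]
scene pile_place 0.56 [193.  238.6] [ 0.632 -0.223] [ 0.634 -0.223  0.003]
scene cup_place 0.56 [235.8 232.9] [ 0.629 -0.088] [ 0.629 -0.088 -0.   ]
scene cup_place 0.36 [193.1 236.7] [ 0.625 -0.222] [ 0.63  -0.222  0.007]
scene plate0 0.76 [150.1 198.4] [ 0.445 -0.362] [ 0.463 -0
[... 1313 characters left out ...]
]
side plate0 0.75 [310.  185.5] [ 0.428 -0.204] [ 0.424 -0.194  0.012]
side plate0 0.54 [284.  203.8] [ 0.463 -0.071] [ 0.46  -0.066  0.006]
side plate0 0.51 [323.4 156.7] [ 0.46  -0.377] [ 0.452 -0.355  0.021]
side plate0 0.42 [324.6 156.7] [ 0.456 -0.38 ] [ 0.448 -0.358  0.021]
side screwdriver 0.72 [308.4 184.7] [ 0.435 -0.205] [ 0.433 -0.201  0.004]
side screwdriver 0.67 [230.5 160.5] [ 0.761 -0.146] [ 0.756 -0.14   0.007]
side bin 0.9 [293.1 129. ] [ 0.654 -0.463] [ 0.654 -0.463 -0.   ]
side marker 0.73 [284.4 204. ] [ 0.461 -0.071] [ 0.457 -0.064  0.009]
side marker 0.65 [214.9 335.5] [0.372 0.451] [ 0.372  0.45  -0.   ]
side marker 0.25 [232.9 223.5] [0.563 0.106] [0.563 0.107 0.001]
```

View pics/a.png

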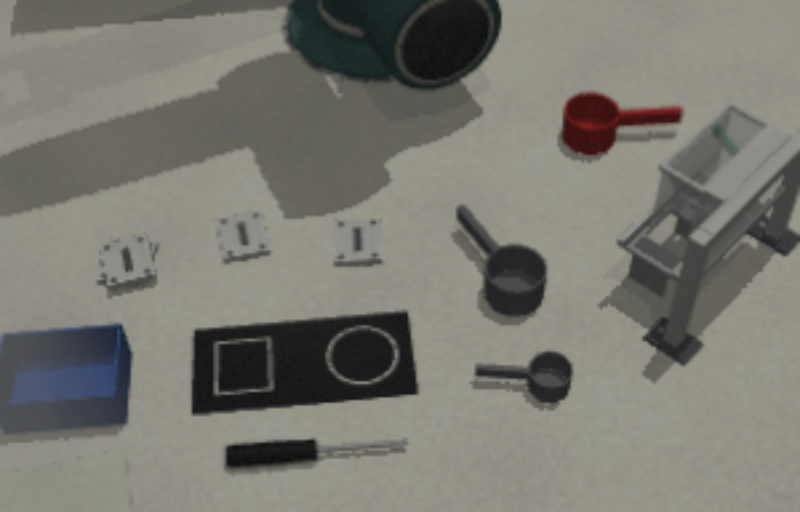

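View pics/b.png

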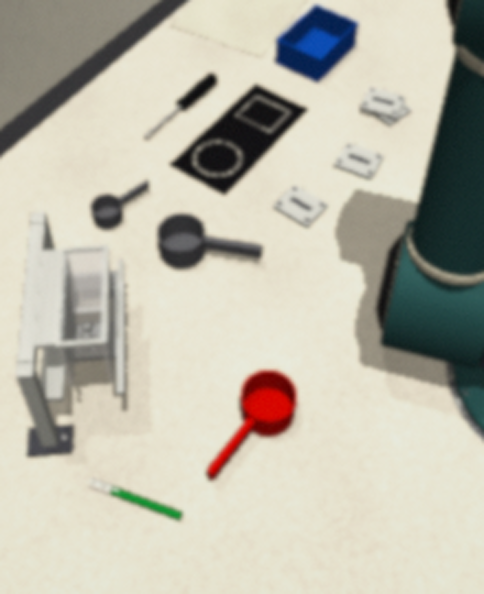

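The first picture (scene crop) shows three cup-like things: red at (590,123), small grey at (550,377), large grey at (515,280). The task rules out the red one and takes the larger grey one, at about (0.58, 0.10). Four plates show, two of them stacked at (127,260). The side picture shows the hopper at (75,300), its open rail side facing the robot.

```bash
cat > plan.py <<'E'
from h import *
import sys, json
def plan(tgt,yaw,n=None,start=None,v=0.030,cap=0.9):
    """rows (tool axes) from start (pos,yaw), tool pointing down, to tgt,yaw"""
    if start is None:
        o=manip.get_obs(); p=np.array(o['tcp_pos']); y=o['ee_rot'][2]
    else: p,y=np.array(start[0],float),start[1]
    tgt=np.array(tgt,float); dy=(yaw-y+np.pi)%(2*np.pi)-np.pi
    if n is None: n=max(1,int(np.ceil(max(np.linalg.norm(tgt-p)/v,abs(np.degrees(dy))/5/cap))))
    D=(tgt-p)/n; rows=[]
    for i in range(n):
        a=y+dy*i/n; c,s=np.cos(a),np.sin(a)
        rows.append([round(float(x),4) for x in (c*D[0]+s*D[1], s*D[0]-c*D[1], -D[2])]+[0,0,round(float(-np.degrees(dy)/5/n),3)])
    for i in range(0,n,8): print(json.dumps([rows[i:i+8]]).replace(' ',''))
    return (tgt,yaw)
E
python3 - <<'E'
from look import *
P=[]
for n in ["scene","side"]:
    d=np.load(f"pics/{n}1d.npy"); c=cam(n); v,u=np.mgrid[0:384,0:512]; m=d>0
    P.append(at_depth(c,np.c_[u[m],v[m]],d[m]))
for n,p in zip("SD",P):
    q=p[(p[:,0]>.42)&(p[:,0]<.75)&(p[:,1]>.17)&(p[:,1]<.55)]
    for lo,hi in [(.085,.101),(.115,.15),(.15,.2),(.2,.25)]:
        s=q[(q[:,2]>lo)&(q[:,2]<hi)][:,:2]
        if len(s)>20:
            r=cv2.minAreaRect(s.astype(np.float32)*1000); print(n,lo,len(s),np.round(r[0]),np.round(r[1]),round(r[2],1))
    s=p[(abs(p[:,0]-.58)<.09)&(abs(p[:,1]-.1)<.1)&(p[:,2]>.012)]; print(n,"cup",len(s),s.min(0).round(3),s.max(0).round(3))
from plan import plan
s=plan((.38,-.25,.33),.0); print(); plan((.42,.12,.30),0,start=s)
E
```

```text
S 0.085 427 [555. 338.] [117. 251.] 39.7
S 0.115 351 [561. 343.] [103. 251.] 39.0
S 0.15 1467 [558. 342.] [110. 254.] 39.0
S cup 429 [0.49  0.066 0.012] [0.603 0.143 0.055]
D 0.085 575 [548. 351.] [113. 230.] 39.2
D 0.115 410 [554. 345.] [ 98. 251.] 36.0
D 0.15 1768 [560. 346.] [104. 253.] 39.7
D cup 402 [0.49  0.069 0.012] [0.603 0.148 0.057]
[[[0.0183,-0.0208,-0.0074,0,0,0.26],[0.0178,-0.0212,-0.0074,0,0,0.26],[0.0173,-0.0216,-0.0074,0,0,0.26],[0.0168,-0.022,-0.0074,0,0,0.26],[0.0163,-0.0224,-0.0074,0,0,0.26],[0.0158,-0.0228,-0.0074,0,0,0.26],[0.0153,-0.0231,-0.0074,0,0,0.26],[0.0148,-0.0235,-0.0074,0,0,0.26]]]
[[[0.0142,-0.0238,-0.0074,0,0,0.26],[0.0137,-0.0241,-0.0074,0,0,0.26],[0.0131,-0.0244,-0.0074,0,0,0.26],[0.0126,-0.0247,-0.0074,0,0,0.26],[0.012,-0.025,-0.0074,0,0,0.26],[0.0115,-0.0253,-0.0074,0,0,0.26],[0.0109,-0.0255,-0.0074,0,0,0.26]]]

[[[0.0031,-0.0285,0.0023,0,0,-0.0],[0.0031,-0.0285,0.0023,0,0,-0.0],[0.0031,-0.0285,0.0023,0,0,-0.0],[0.0031,-0.0285,0.0023,0,0,-0.0],[0.0031,-0.0285,0.0023,0,0,-0.0],[0.0031,-0.0285,0.0023,0,0,-0.0],[0.0031,-0.0285,0.0023,0,0,-0.0],[0.0031,-0.0285,0.0023,0,0,-0.0]]]
[[[0.0031,-0.0285,0.0023,0,0,-0.0],[0.0031,-0.0285,0.0023,0,0,-0.0],[0.0031,-0.0285,0.0023,0,0,-0.0],[0.0031,-0.0285,0.0023,0,0,-0.0],[0.0031,-0.0285,0.0023,0,0,-0.0]]]
```

Request:
{"op": "carry_out", "data": {"deltas": [[[0.0183,-0.0208,-0.0074,0,0,0.26],[0.0178,-0.0212,-0.0074,0,0,0.26],[0.0173,-0.0216,-0.0074,0,0,0.26],[0.0168,-0.022,-0.0074,0,0,0.26],[0.0163,-0.0224,-0.0074,0,0,0.26],[0.0158,-0.0228,-0.0074,0,0,0.26],[0.0153,-0.0231,-0.0074,0,0,0.26],[0.0148,-0.0235,-0.0074,0,0,0.26]]]}}

```text
clock: 3.82
tcp_pos: [0.308, -0.429, 0.2783]
ee_rot: [3.141, -0.0, 0.158]
force: [1.5, -1.6, -0.5]
width: 0.0929
finger_force: 0.0
```

Request:
{"op": "carry_out", "data": {"deltas": [[[0.0142,-0.0238,-0.0074,0,0,0.26],[0.0137,-0.0241,-0.0074,0,0,0.26],[0.0131,-0.0244,-0.0074,0,0,0.26],[0.0126,-0.0247,-0.0074,0,0,0.26],[0.012,-0.025,-0.0074,0,0,0.26],[0.0115,-0.0253,-0.0074,0,0,0.26],[0.0109,-0.0255,-0.0074,0,0,0.26],[0,0,0,0,0,0]]]}}

```text
clock: 4.48
tcp_pos: [0.381, -0.247, 0.3317]
ee_rot: [3.141, -0.003, 0.002]
force: [-0.7, -0.1, 0.8]
width: 0.093
finger_force: 0.0
```

Request:
{"op": "carry_out", "data": {"deltas": [[[0.0031,-0.0285,0.0023,0,0,0],[0.0031,-0.0285,0.0023,0,0,0],[0.0031,-0.0285,0.0023,0,0,0],[0.0031,-0.0285,0.0023,0,0,0],[0.0031,-0.0285,0.0023,0,0,0],[0.0031,-0.0285,0.0023,0,0,0],[0.0031,-0.0285,0.0023,0,0,0],[0.0031,-0.0285,0.0023,0,0,0]]]}}

```text
clock: 5.15
tcp_pos: [0.4043, -0.021, 0.3112]
ee_rot: [3.141, -0.0, 0.0]
force: [0.6, -0.7, 0.0]
width: 0.0929
finger_force: 0.0
```

Request:
{"op": "carry_out", "data": {"deltas": [[[0.0031,-0.0285,0.0023,0,0,0],[0.0031,-0.0285,0.0023,0,0,0],[0.0031,-0.0285,0.0023,0,0,0],[0.0031,-0.0285,0.0023,0,0,0],[0.0031,-0.0285,0.0023,0,0,0],[0,0,0,0,0,0],[0,0,0,0,0,0],[0,0,0,0,0,0]]]}}

```text
clock: 5.82
tcp_pos: [0.4199, 0.12, 0.2997]
ee_rot: [3.141, 0.0, 0.001]
force: [-1.3, 0.1, 0.3]
width: 0.0928
finger_force: 0.0
```

```bash
python3 - <<'E'
from look import *
o=manip.get_obs(); print(o['clock'],np.round(o['tcp_pos'],4),np.round(o['ee_rot'],4))
im,d,c=look("wrist","2",["cup","hopper","outlet","fork","board","cup_place","pile_place","plate0"])
cv2.imwrite("pics/c.png",cv2.resize(im,(800,600)))
E
```

```text
5.8167 [0.4199 0.12   0.2997] [3.1413e+00 1.0000e-04 9.0000e-04]
wrist cup 0.62 [169.1 231. ] [0.301 0.262] [0.429 0.167 0.311]
wrist cup 0.58 [261.9  62. ] [0.563 0.109] [0.562 0.109 0.005]
wrist hopper 0.83 [103.1  84.4] [0.534 0.345] [0.526 0.298 0.099]
wrist outlet 0.96 [74.4 78.2] [0.544 0.389] [0.528 0.304 0.147]
wrist outlet 0.24 [449.   16.2] [ 0.631 -0.161] [ 0.63  -0.158  0.004]
wrist outlet 0.16 [105.2  82.9] [0.536 0.342] [0.527 0.294 0.1  ]
wrist fork 0.87 [113.4  50.2] [0.582 0.325] [0.559 0.272 0.121]
wrist board 0.71 [467.1 158.3] [ 0.424 -0.221] [ 0.426 -0.213  0.011]
wrist board 0.68 [446.2  17.9] [ 0.628 -0.157] [ 0.627 -0.154  0.005]
wrist cup_place 0.92 [402.4  10.1] [ 0.636 -0.09 ] [ 0.634 -0.088  0.006]
wrist pile_place 0.95 [491.1  20.2] [ 0.629 -0.227] [ 0.628 -0.223  0.005]
wrist plate0 0.64 [381.  138.7] [ 0.454 -0.075] [ 0.455 -0.07   0.012]
wrist plate0 0.57 [467.3 159.5] [ 0.422 -0.221] [ 0.424 -0.213  0.011]
```

View pics/c.png

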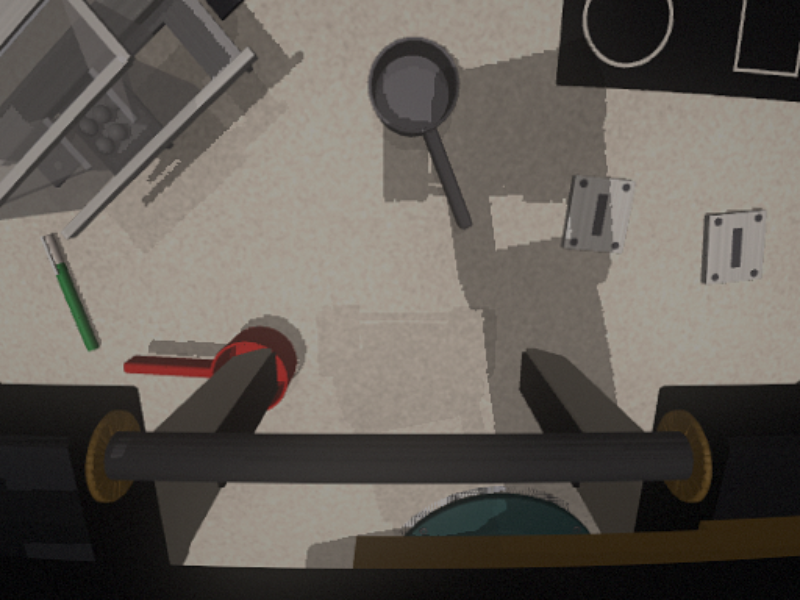

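The enlarged wrist view confirms the target. The large grey cup has its rim centre at (413,85) and its handle running down to (465,225). The red cup at (255,365) is left alone, and the small grey cup is out of view. The hopper shows at the top left, with its rail from (65,235) to (250,55) and balls at (105,125).

```bash
python3 - <<'E'
from h import *
c=cam("wrist"); d=np.load("pics/wrist2d.npy"); v,u=np.mgrid[0:384,0:512]; m=(d>0)&(v<235)
p=at_depth(c,np.c_[u[m],v[m]],d[m])
def sel(x0,x1,y0,y1,z0,z1): 
    k=(p[:,0]>x0)&(p[:,0]<x1)&(p[:,1]>y0)&(p[:,1]<y1)&(p[:,2]>z0)&(p[:,2]<z1); return p[k]
b=sel(.4,.55,.02,.2,-.02,.006); print("bench z",np.median(b[:,2]))
rim=sel(.5,.68,.03,.17,.046,.06); print(len(rim),np.median(rim[:,2])); print("rim",[np.round(x,4) for x in cv2.minEnclosingCircle((rim[:,:2]*1000).astype(np.float32))])
h=sel(.45,.68,.03,.17,.03,.048)
print("handle rect all",cv2.minAreaRect((h[:,:2]*1000).astype(np.float32)))
cc=np.array(cv2.minEnclosingCircle((rim[:,:2]*1000).astype(np.float32))[0])/1000
hh=h[np.linalg.norm(h[:,:2]-cc,axis=1)>.05]; hh=hh[hh[:,0]<cc[0]]
print(len(hh),"far",np.linalg.norm(hh[:,:2]-cc,axis=1).max(), np.median(hh[:,2]))
l=cv2.fitLine((hh[:,:2]*1000).astype(np.float32),cv2.DIST_HUBER,0,.01,.01).ravel(); print("line",l,np.degrees(np.arctan2(l[1],l[0])))
w=cc-hh[:,:2].mean(0); print("ang by centre",np.degrees(np.arctan2(w[1],w[0])))
r=sel(.35,.65,.15,.5,.092,.104); 
print(len(r),np.median(r[:,2]));l=cv2.fitLine((r[:,:2]*1000).astype(np.float32),cv2.DIST_HUBER,0,.01,.01).ravel(); print("rail",l,np.degrees(np.arctan2(l[1],l[0])))
np.save("pics/p2.npy",p)
n=np.array([-l[1],l[0]]); e=((r[:,:2]*1000-l[2:])@n); t=((r[:,:2]*1000-l[2:])@l[:2]); k=abs(e)<8
print(np.percentile(e,[2,10,25,50,75,90,98]), l[2:]+l[:2]*t[k].min(), l[2:]+l[:2]*t[k].max(), t[k].max()-t[k].min())
r=sel(.35,.65,.15,.5,.18,.21); print(len(r),cv2.minAreaRect((r[:,:2]*1000).astype(np.float32)))
E
```

```text
bench z 0.0003527637746421619
485 0.05015319693143744
rim [array([555.535 , 104.3161]), np.float64(48.1144)]
handle rect all ((522.6580200195312, 101.50769805908203), (156.21939086914062, 70.34796142578125), 8.533802032470703)
449 far 0.11573300218887225 0.04401304943584067
line [9.1510975e-01 4.0320480e-01 4.8009695e+02 7.3321281e+01] 23.778679
ang by centre 22.38910342725021
2446 0.09896135786770541
rail [  0.64240146  -0.76636827 516.6383     308.0482    ] -50.028873
[-6.66532473e+00 -5.63963457e+00 -4.02324951e+00 -2.82682841e-02
  7.87244432e+00  6.95975558e+01  8.50379958e+01] [448.80033773 388.97712284] [583.68936518 228.05801299] 209.9762166094401
2979 ((543.9600830078125, 337.64154052734375), (73.53387451171875, 129.50942993164062), 39.218318939208984)
```

```bash
cat > hop.py <<'E'
from h import *
from scipy.optimize import least_squares
p=np.load("pics/p2.npy")
rim=p[(p[:,0]>.5)&(p[:,0]<.68)&(p[:,1]>.03)&(p[:,1]<.17)&(p[:,2]>.0475)&(p[:,2]<.06)]
s=least_squares(lambda q:np.hypot(rim[:,0]-q[0],rim[:,1]-q[1])-.0365,[.57,.105],loss='soft_l1',f_scale=.002); print("cup",s.x.round(4))
yaw=np.radians(39.6)
for it in range(4):
    c,s_=np.cos(yaw),np.sin(yaw); M=np.array([[c,s_],[-s_,c]])
    O=np.array([.534,.342]); q=(p[:,:2]-O)@M.T*1000; z=p[:,2]*1000
    k=(z>95)&(z<103)&(q[:,0]<-30)&(q[:,0]>-60)&(abs(q[:,1]+15)<95)
    a=np.polyfit(q[k,1],q[k,0],1); yaw-=np.arctan(a[0])
print("yaw",np.degrees(yaw),"rail x",np.percentile(q[k,0],[3,50,97]),"y",np.percentile((q[(z>95)&(z<103)&(q[:,0]<-30)&(q[:,0]>-60),1]),[.5,99.5]))
k=(z>180)&(z<200)&(abs(q[:,1]+20)<60); h,e=np.histogram(q[k,0],np.arange(-50,90,4)); print("top x",list(zip(e[:-1].astype(int),h)))
k=(z>150)&(z<205)&(abs(q[:,0])<25); h,e=np.histogram(q[k,1],np.arange(-100,120,5)); print("wall y",[x for x in zip(e[:-1].astype(int),h) if x[1]])
for n in ["scene","side"]:
    d=np.load(f"pics/{n}1d.npy"); cc=cam(n); v,u=np.mgrid[0:384,0:512]; m=d>0
    P=at_depth(cc,np.c_[u[m],v[m]],d[m]); Q=(P[:,:2]-O)@M.T*1000; Z=P[:,2]*1000
    k=(Z>95)&(Z<103)&(Q[:,0]<-30)&(Q[:,0]>-60); print(n,"rail",k.sum(),np.percentile(Q[k],[1,50,99],axis=0).round(1).tolist())
    k=(Z>110)&(Z<210)&(abs(Q).max(1)<170)&(Q[:,0]>45); print("posts",k.sum(),np.percentile(Q[k],[1,50,99],axis=0).round(1).tolist())
    k=(Z>33)&(Z<75)&(abs(Q[:,0])<35)&(abs(Q[:,1])<150); h,e=np.histogram(Q[k,1],np.arange(-130,60,6)); print("paddles",[x for x in zip(e[:-1].astype(int),h) if x[1]])
k=(z>33)&(z<75)&(abs(q[:,0])<35)&(abs(q[:,1])<150); h,e=np.histogram(q[k,1],np.arange(-130,60,6)); print("paddles w",[x for x in zip(e[:-1].astype(int),h) if x[1]])
E
python3 hop.py
```

```text
cup [0.5647 0.108 ]
yaw 39.17131500563713 rail x [-40.79114761 -37.38792969 -33.01078727] y [-118.60500733   88.37483505]
top x [(np.int64(-50), np.int64(0)), (np.int64(-46), np.int64(0)), (np.int64(-42), np.int64(0)), (np.int64(-38), np.int64(0)), (np.int64(-34), np.int64(425)), (np.int64(-30), np.int64(684)), (np.int64(-26), np.int64(279)), (np.int64(-22), np.int64(61)), (np.int64(-18), np.int64(58)), (np.int64(-14), np.int64(62)), (np.int64(-10), np.int64(62)), (np.int64(-6), np.int64(57)), (np.int64(-2), np.int64(63)), (np.int64(2), np.int64(60)), (np.int64(6), np.int64(57)), (np.int64(10), np.int64(35)), (np.int64(14), np.int64(16)), (np.int64(18), np.int64(12)), (np.int64(22), np.int64(625)), (np.int64(26), np.int64(185)), (np.int64(30), np.int64(109)), (np.int64(34), np.int64(61)), (np.int64(38), np.int64(23)), (np.int64(42), np.int64(0)), (np.int64(46), np.int64(0)), (np.int64(50), np.int64(0)), (np.int64(54), np.int64(0)), (np.int64(58), np.int64(0)), (np.int64(62), np.int64(0)), (np.int64(66), np.int64(0)), (np.int64(70), np.int64(0)), (np.int64(74), np.int64(0)), (np.int64
[... 653 characters left out ...]
 (np.int64(20), np.int64(34)), (np.int64(25), np.int64(23)), (np.int64(30), np.int64(16)), (np.int64(35), np.int64(4)), (np.int64(40), np.int64(21)), (np.int64(45), np.int64(109)), (np.int64(50), np.int64(27))]
scene rail 59 [[-56.7, -120.7], [-39.8, -80.2], [-33.3, 728.9]]
posts 784 [[45.3, -140.7], [63.6, -37.2], [73.1, 105.2]]
paddles [(np.int64(-112), np.int64(67)), (np.int64(-106), np.int64(52)), (np.int64(-16), np.int64(2)), (np.int64(-10), np.int64(25))]
side rail 190 [[-45.9, -1741.6], [-36.6, -11.5], [-33.1, 91.6]]
posts 908 [[45.7, -134.3], [60.4, 20.3], [73.7, 112.5]]
paddles []
paddles w [(np.int64(-112), np.int64(1)), (np.int64(-106), np.int64(8)), (np.int64(-10), np.int64(10))]
```

```bash
python3 - <<'E'
from plan import *
from math import radians as r
s=plan((.45,.095,.22),r(110),cap=1);print()
s=plan((.4727,.069,.12),r(203),start=s,cap=1);print()
s=plan((.4727,.069,.013),r(203),start=s,n=5)
E
```

```text
[[[0.0013,0.0011,0.0035,0,0,-0.957],[0.0012,0.0012,0.0035,0,0,-0.957],[0.0011,0.0013,0.0035,0,0,-0.957],[0.001,0.0014,0.0035,0,0,-0.957],[0.0009,0.0015,0.0035,0,0,-0.957],[0.0008,0.0015,0.0035,0,0,-0.957],[0.0006,0.0016,0.0035,0,0,-0.957],[0.0005,0.0016,0.0035,0,0,-0.957]]]
[[[0.0003,0.0017,0.0035,0,0,-0.957],[0.0002,0.0017,0.0035,0,0,-0.957],[0.0001,0.0017,0.0035,0,0,-0.957],[-0.0001,0.0017,0.0035,0,0,-0.957],[-0.0002,0.0017,0.0035,0,0,-0.957],[-0.0004,0.0017,0.0035,0,0,-0.957],[-0.0005,0.0016,0.0035,0,0,-0.957],[-0.0006,0.0016,0.0035,0,0,-0.957]]]
[[[-0.0008,0.0015,0.0035,0,0,-0.957],[-0.0009,0.0015,0.0035,0,0,-0.957],[-0.001,0.0014,0.0035,0,0,-0.957],[-0.0011,0.0013,0.0035,0,0,-0.957],[-0.0012,0.0012,0.0035,0,0,-0.957],[-0.0013,0.0011,0.0035,0,0,-0.957],[-0.0014,0.001,0.0035,0,0,-0.957]]]

[[[-0.0017,0.0007,0.0053,0,0,-0.979],[-0.0017,0.0005,0.0053,0,0,-0.979],[-0.0018,0.0004,0.0053,0,0,-0.979],[-0.0018,0.0002,0.0053,0,0,-0.979],[-0.0018,0.0,0.0053,0,0,-0.979],[-0.0018,-0.0001,0.0053,0,0,-0.979],[-0.0018,-0.0003,0.0053,0,0,-0.979],[-0.0018,-0.0004,0.0053,0,0,-0.979]]]
[[[-0.0017,-0.0006,0.0053,0,0,-0.979],[-0.0017,-0.0007,0.0053,0,0,-0.979],[-0.0016,-0.0008,0.0053,0,0,-0.979],[-0.0015,-0.001,0.0053,0,0,-0.979],[-0.0014,-0.0011,0.0053,0,0,-0.979],[-0.0013,-0.0012,0.0053,0,0,-0.979],[-0.0012,-0.0013,0.0053,0,0,-0.979],[-0.0011,-0.0014,0.0053,0,0,-0.979]]]
[[[-0.001,-0.0015,0.0053,0,0,-0.979],[-0.0009,-0.0016,0.0053,0,0,-0.979],[-0.0007,-0.0017,0.0053,0,0,-0.979]]]

[[[-0.0,0.0,0.0214,0,0,-0.0],[-0.0,0.0,0.0214,0,0,-0.0],[-0.0,0.0,0.0214,0,0,-0.0],[-0.0,0.0,0.0214,0,0,-0.0],[-0.0,0.0,0.0214,0,0,-0.0]]]
```

Request:
{"op": "carry_out", "data": {"deltas": [[[0,0,0.004,0,0,-1],[0,0,0.004,0,0,-1],[0,0,0.004,0,0,-1],[0,0,0.004,0,0,-1],[0,0,0.004,0,0,-1],[0,0,0.004,0,0,-1],[0,0,0.004,0,0,-1],[0,0,0.004,0,0,-1]]]}}

```text
clock: 6.93
tcp_pos: [0.4199, 0.1204, 0.2676]
ee_rot: [3.142, -0.0, 0.703]
force: [0.9, -0.1, 0.6]
width: 0.093
finger_force: 0.0
```

Request:
{"op": "carry_out", "data": {"deltas": [[[0,0,0.004,0,0,-1],[0,0,0.004,0,0,-1],[0,0,0.004,0,0,-1],[0,0,0.004,0,0,-1],[0,0,0.004,0,0,-1],[0,0,0.004,0,0,-1],[0,0,0.004,0,0,-1],[0,0,0.004,0,0,-1]]]}}

```text
clock: 7.6
tcp_pos: [0.4199, 0.1204, 0.2356]
ee_rot: [3.142, -0.0, 1.401]
force: [-1.3, -0.3, 0.9]
width: 0.0932
finger_force: 0.0
```

Request:
{"op": "carry_out", "data": {"deltas": [[[0,0,0.004,0,0,-1],[0,0,0.004,0,0,-1],[0,0,0.004,0,0,-1],[0,0,0.004,0,0,-1],[0,0,0.004,0,0,-1],[0,0,0.004,0,0,-1],[0,0,0.004,0,0,-1],[0,0,0.004,0,0,-1]]]}}

```text
clock: 8.27
tcp_pos: [0.4199, 0.1204, 0.2036]
ee_rot: [3.142, 0.0, 2.099]
force: [0.2, 0.0, 0.2]
width: 0.093
finger_force: 0.0
```

Request:
{"op": "carry_out", "data": {"deltas": [[[0,0,0.004,0,0,-1],[0,0,0.004,0,0,-1],[0,0,0.004,0,0,-1],[0,0,0.004,0,0,-1],[0,0,0.004,0,0,-1],[0,0,0.004,0,0,-1],[0,0,0.004,0,0,-1],[0,0,0.004,0,0,-1]]]}}

```text
clock: 8.93
tcp_pos: [0.4199, 0.1204, 0.1716]
ee_rot: [3.142, 0.0, 2.797]
force: [0.7, 0.0, 0.7]
width: 0.093
finger_force: 0.0
```

Request:
{"op": "carry_out", "data": {"deltas": [[[0,0,0.004,0,0,-1],[0,0,0.004,0,0,-1],[0,0,0.004,0,0,-1],[0,0,0.004,0,0,-1],[0,0,0.004,0,0,-1],[0,0,0.004,0,0,-1],[0,0,0.004,0,0,-1],[0,0,0.004,0,0,-1]]]}}

```text
clock: 9.6
tcp_pos: [0.4199, 0.1204, 0.1396]
ee_rot: [-3.142, 0.0, -2.788]
force: [-0.1, -0.1, 0.5]
width: 0.0931
finger_force: 0.0
```

Request:
{"op": "carry_out", "data": {"deltas": [[[0,0,0,0,0,-0.6],[0,0,0,0,0,0],[0,0,0,0,0,0]]]}}

```text
clock: 9.85
tcp_pos: [0.4199, 0.1204, 0.1398]
ee_rot: [-3.142, 0.0, -2.742]
force: [0.7, -1.1, -0.5]
width: 0.0933
finger_force: 0.0
```

```bash
python3 - <<'E'
from plan import *
from math import radians as r
s=plan((.4727,.069,.08),r(203),n=4);s=plan((.4727,.069,.013),r(203),start=s,n=4)
E
```

```text
[[[-0.0071,-0.017,0.015,0,0,-0.004],[-0.0071,-0.017,0.015,0,0,-0.004],[-0.0071,-0.017,0.015,0,0,-0.004],[-0.0071,-0.017,0.015,0,0,-0.004]]]
[[[-0.0,0.0,0.0168,0,0,-0.0],[-0.0,0.0,0.0168,0,0,-0.0],[-0.0,0.0,0.0168,0,0,-0.0],[-0.0,0.0,0.0168,0,0,-0.0]]]
```

Request:
{"op": "carry_out", "data": {"deltas": [[[-0.0071,-0.017,0.015,0,0,0],[-0.0071,-0.017,0.015,0,0,0],[-0.0071,-0.017,0.015,0,0,0],[-0.0071,-0.017,0.015,0,0,0],[0,0,0.0168,0,0,0],[0,0,0.0168,0,0,0],[0,0,0.0168,0,0,0],[0,0,0.0168,0,0,0]]]}}

```text
clock: 10.52
tcp_pos: [0.4728, 0.0689, 0.0119]
ee_rot: [-3.142, 0.0, -2.742]
force: [-0.7, -0.5, 0.6]
width: 0.0931
finger_force: 0.0
```

Request:
{"op": "carry_out", "data": {"deltas": [[[0,0,0,0,0,0],[0,0,0,0,0,0],[0,0,0,0,0,0],[0,0,0,0,0,0],[0,0,0,0,0,0],[0,0,0,0,0,0],[0,0,0,0,0,0],[0,0,0,0,0,0]]], "claw": 1, "force": 50}}

```text
clock: 11.18
tcp_pos: [0.4727, 0.069, 0.0128]
ee_rot: [-3.141, 0.0, -2.74]
force: [0.1, 0.0, 0.6]
width: 0.0443
finger_force: 0.0
```

Request:
{"op": "carry_out", "data": {"deltas": [[[0,0,0,0,0,0],[0,0,0,0,0,0],[0,0,0,0,0,0],[0,0,0,0,0,0],[0,0,-0.01,0,0,0],[0,0,-0.01,0,0,0],[0,0,0,0,0,0],[0,0,0,0,0,0]]]}}

```text
clock: 11.85
tcp_pos: [0.4731, 0.069, 0.0336]
ee_rot: [-3.141, 0.002, -2.74]
force: [0.2, -0.8, -1.0]
width: 0.0118
finger_force: 50.0
```

```bash
python3 - <<'E'
from look import *
from scipy.optimize import least_squares
for n in ["scene","side"]:
    im,d,c=look(n,"3",["cup"])
    v,u=np.mgrid[0:384,0:512]; m=d>0; p=at_depth(c,np.c_[u[m],v[m]],d[m])
    k=(abs(p[:,0]-.57)<.06)&(abs(p[:,1]-.11)<.06)&(p[:,2]>.064)&(p[:,2]<.085); q=p[k]
    s=least_squares(lambda a:np.hypot(q[:,0]-a[0],q[:,1]-a[1])-.0365,[.57,.105],loss='soft_l1',f_scale=.002)
    A=np.c_[q[:,:2]-s.x,np.ones(len(q))]; print(n,len(q),s.x.round(4),"rim plane slope/ht",np.linalg.lstsq(A,q[:,2],rcond=None)[0].round(4))
from plan import *
from math import radians as r
O=np.array([.535,.343]); y=r(39.3); X=np.array([np.cos(y),np.sin(y)]); Y=np.array([-X[1],X[0]])
f=O-.056*Y; g=f-.1*X; g0=g-.15*X; print("fork",f,"grip",g,"pre",g0)
E
```

```text
scene cup 0.93 [292.1 207.6] [0.553 0.107] [0.601 0.095 0.061]
scene cup 0.74 [320.6 155. ] [0.323 0.259] [0.338 0.253 0.015]
scene cup 0.53 [303.4 244.5] [0.703 0.114] [0.727 0.106 0.036]
scene 50 [0.5649 0.1052] rim plane slope/ht [-0.0028 -0.0054  0.0661]
side cup 0.79 [271.3 292.6] [0.311 0.253] [0.311 0.254 0.002]
side cup 0.73 [197.7 205.6] [0.717 0.112] [0.716 0.113 0.002]
side cup 0.63 [230.2 221.5] [0.576 0.104] [0.546 0.14  0.06 ]
side cup 0.62 [214.6 337.5] [0.369 0.455] [0.367 0.457 0.007]
side cup 0.33 [231.8 160. ] [ 0.759 -0.151] [ 0.76  -0.153 -0.002]
side 23 [0.5631 0.1104] rim plane slope/ht [0.0091 0.0094 0.0653]
fork [0.57046933 0.29966495] grip [0.49308531 0.23632686] pre [0.37700928 0.14131973]
```

```bash
python3 - <<'E'
from plan import *
from math import radians as r
s=plan((.4157,.173,.0335),r(219.3-360),n=6);s=plan((.4931,.2363,.0335),r(219.3-360),start=s,n=8)
E
```

```text
[[[0.0019,0.0197,-0.0002,0,0,-0.542],[0.001,0.0197,-0.0002,0,0,-0.542],[0.0001,0.0197,-0.0002,0,0,-0.542],[-0.0009,0.0197,-0.0002,0,0,-0.542],[-0.0018,0.0197,-0.0002,0,0,-0.542],[-0.0027,0.0196,-0.0002,0,0,-0.542]]]
[[[-0.0125,-0.0,-0.0,0,0,-0.0],[-0.0125,-0.0,-0.0,0,0,-0.0],[-0.0125,-0.0,-0.0,0,0,-0.0],[-0.0125,-0.0,-0.0,0,0,-0.0],[-0.0125,-0.0,-0.0,0,0,-0.0],[-0.0125,-0.0,-0.0,0,0,-0.0],[-0.0125,-0.0,-0.0,0,0,-0.0],[-0.0125,-0.0,-0.0,0,0,-0.0]]]
```

Request:
{"op": "carry_out", "data": {"deltas": [[[0.0019,0.0197,0,0,0,-0.542],[0.001,0.0197,0,0,0,-0.542],[0.0001,0.0197,0,0,0,-0.542],[-0.0009,0.0197,0,0,0,-0.542],[-0.0018,0.0197,0,0,0,-0.542],[-0.0027,0.0196,0,0,0,-0.542],[0,0,0,0,0,0],[0,0,0,0,0,0]]]}}

```text
clock: 12.72
tcp_pos: [0.4154, 0.1734, 0.0323]
ee_rot: [-3.142, -0.0, -2.455]
force: [0.9, -0.8, -0.7]
width: 0.0123
finger_force: 50.0
```

```bash
python3 - <<'E'
from look import *
o=manip.get_obs(); print(o['tcp_pos'],o['ee_rot'])
a=look("scene","4",["cup","fork"])[0][130:260,270:420]; b=look("side","4",["cup","fork"])[0][190:320,150:300]
cv2.imwrite("pics/d.png",cv2.resize(np.hstack([a,b]),(800,346),interpolation=cv2.INTER_CUBIC))
E
```

```text
[0.4154396  0.17343746 0.0323098 ] [-3.14156828e+00 -3.34141577e-04 -2.45466469e+00]
scene cup 0.98 [323.6 188.4] [0.485 0.23 ] [0.525 0.216 0.046]
scene cup 0.82 [303.8 246.1] [0.709 0.114] [0.727 0.108 0.027]
scene cup 0.57 [324.1 156.1] [0.33 0.27] [0.337 0.267 0.007]
scene cup 0.3 [146.4 201.6] [ 0.458 -0.374] [ 0.473 -0.37   0.018]
scene fork 0.74 [353. 195.] [0.529 0.323] [0.596 0.29  0.082]
side cup 0.74 [224.2 254.9] [0.511 0.225] [0.503 0.234 0.018]
side cup 0.58 [269.7 298.6] [0.305 0.272] [0.304 0.273 0.003]
side cup 0.57 [200.3 206.8] [0.706 0.111] [ 0.706  0.11  -0.001]
side fork 0.56 [196.9 252.9] [0.589 0.269] [0.491 0.352 0.19 ]
```

View pics/d.png

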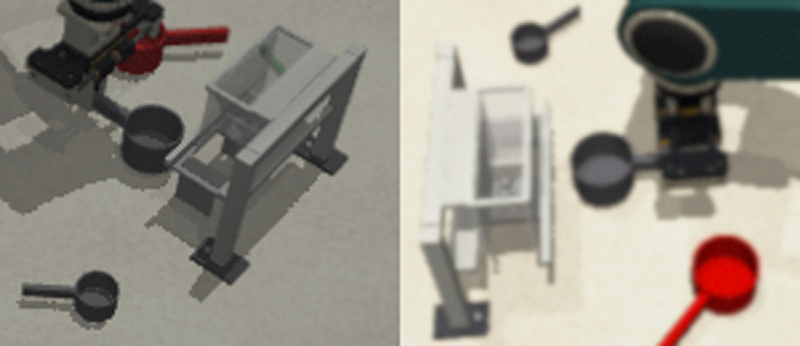

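The cup is level in the gripper at (150,135) in the left half, just in front of the paddle gap. I'll insert it and watch the force.

Request:
{"op": "carry_out", "data": {"deltas": [[[-0.0125,0,0,0,0,0],[-0.0125,0,0,0,0,0],[-0.0125,0,0,0,0,0],[-0.0125,0,0,0,0,0]]]}}

```text
clock: 13.35
tcp_pos: [0.4552, 0.2046, 0.0325]
ee_rot: [-3.142, 0.0, -2.457]
force: [-0.3, -0.7, -0.0]
width: 0.0116
finger_force: 50.0
```

Request:
{"op": "carry_out", "data": {"deltas": [[[-0.0125,0,0,0,0,0],[-0.0125,0,0,0,0,0],[-0.0125,0,0,0,0,0],[-0.0125,0,0,0,0,0],[0,0,0,0,0,0]]]}}

```text
clock: 13.77
tcp_pos: [0.4946, 0.2368, 0.0324]
ee_rot: [-3.142, 0.0, -2.456]
force: [0.8, -0.3, -0.7]
width: 0.0118
finger_force: 50.0
```

```bash
python3 - <<'E'
from look import *
o=manip.get_obs(); print(o['tcp_pos'],o['ee_rot'],o['force'])
a=look("scene","5",["cup","fork"],2)[0][130:260,270:420]; b=look("side","5",["cup","fork"],2)[0][190:320,150:300]
cv2.imwrite("pics/e.png",cv2.resize(np.hstack([a,b]),(800,346),interpolation=cv2.INTER_CUBIC))
E
```

```text
[0.49455462 0.23680754 0.03244112] [-3.14159040e+00  2.28679389e-04 -2.45646493e+00] [ 0.83990519 -0.32887746 -0.68614471]
scene cup 0.76 [349.2 205.8] [0.573 0.297] [0.619 0.275 0.058]
scene cup 0.72 [300.6 246.6] [0.709 0.104] [0.718 0.101 0.014]
scene fork 0.56 [190.3 234.4] [ 0.615 -0.231] [ 0.616 -0.23   0.003]
scene fork 0.54 [350.9 191.6] [0.513 0.32 ] [0.538 0.308 0.03 ]
side cup 0.62 [269.2 294.1] [0.314 0.26 ] [0.311 0.264 0.009]
side cup 0.43 [194.3 261.7] [0.574 0.299] [0.526 0.339 0.096]
side fork 0.55 [198.6 252.7] [0.585 0.265] [0.488 0.349 0.19 ]
```

View pics/e.png

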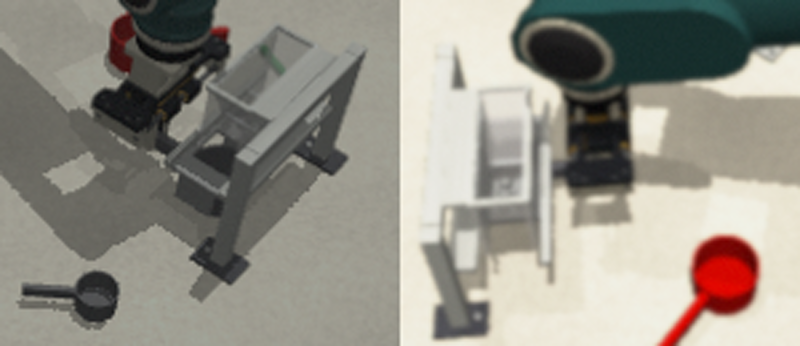

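The cup sits inside the fork: its dark rim shows through the window at (215,150), and there is no contact force. I'll open the shutter now; hopper +y is tool +y.

Request:
{"op": "carry_out", "data": {"deltas": [[[0,0.006,0,0,0,0],[0,0.006,0,0,0,0],[0,0.006,0,0,0,0],[0,0.006,0,0,0,0],[0,0.006,0,0,0,0],[0,0.006,0,0,0,0],[0,0.006,0,0,0,0],[0,0.006,0,0,0,0]]]}}

```text
clock: 14.73
tcp_pos: [0.4624, 0.274, 0.0325]
ee_rot: [-3.142, -0.0, -2.456]
force: [1.1, -1.4, -2.6]
width: 0.0115
finger_force: 50.0
```

Request:
{"op": "carry_out", "data": {"deltas": [[[0,0.004,0,0,0,0],[0,0.004,0,0,0,0]]]}}

```text
clock: 14.9
tcp_pos: [0.4574, 0.2801, 0.0325]
ee_rot: [3.142, -0.0, -2.456]
force: [0.8, -1.2, -1.1]
width: 0.0116
finger_force: 50.0
```

Request:
{"op": "carry_out", "data": {"deltas": [[[0,0.002,0,0,0,0],[0,0.001,0,0,0,0]]]}}

```text
clock: 15.07
tcp_pos: [0.4557, 0.2822, 0.0325]
ee_rot: [3.142, -0.0, -2.456]
force: [1.1, -1.6, -2.0]
width: 0.0113
finger_force: 50.0
```

```bash
python3 - <<'E'
from look import *
o=manip.get_obs(); print(o['clock'],o['tcp_pos'],o['ee_rot'],o['force'])
a=look("scene","6",["cup","fork","ball0"],3)[0][130:260,270:420]; b=look("side","6",["cup","fork","ball0"],3)[0][190:320,150:300]
cv2.imwrite("pics/f.png",cv2.resize(np.hstack([a,b]),(800,346),interpolation=cv2.INTER_CUBIC))
E
```

```text
15.0667 [0.4556633  0.28220246 0.03251153] [ 3.14157761e+00 -1.03921311e-04 -2.45571839e+00] [ 1.0884485  -1.57547467 -2.02060481]
scene cup 0.75 [304.9 245.6] [0.707 0.118] [0.727 0.111 0.029]
scene cup 0.56 [322.7 155.1] [0.324 0.266] [0.485 0.21  0.16 ]
scene fork 0.77 [361.  184.7] [0.487 0.364] [0.597 0.307 0.128]
scene ball0 0.38 [234.9 232.3] [ 0.626 -0.09 ] [ 0.63  -0.09   0.005]
side cup 0.98 [269.4 295.2] [0.311 0.263] [0.31  0.266 0.006]
side cup 0.64 [201.4 205.9] [0.705 0.105] [0.477 0.321 0.364]
side cup 0.53 [189.4 274.9] [0.556 0.345] [0.515 0.376 0.085]
side fork 0.73 [194.6 265.9] [0.564 0.311] [0.469 0.387 0.191]
side ball0 0.28 [269.8 159.5] [ 0.633 -0.24 ] [ 0.634 -0.242 -0.002]
```

View pics/f.png

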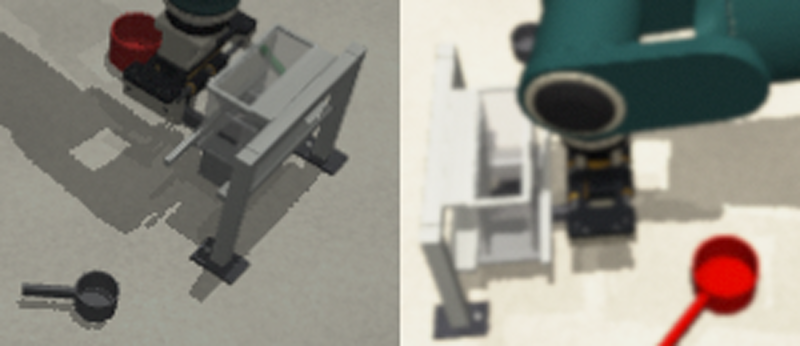

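Request:
{"op": "carry_out", "data": {"deltas": [[[0,0.0015,0,0,0,0],[0,0.0015,0,0,0,0],[0,0,0,0,0,0]]]}}

```text
clock: 15.72
tcp_pos: [0.4539, 0.2845, 0.0326]
ee_rot: [3.142, 0.0, -2.456]
force: [0.3, -0.5, -1.9]
width: 0.0117
finger_force: 50.0
```

Request:
{"op": "carry_out", "data": {"deltas": [[[0,0.001,0,0,0,0],[0,0.001,0,0,0,0],[0,0,0,0,0,0]]]}}

```text
clock: 15.97
tcp_pos: [0.4526, 0.286, 0.0326]
ee_rot: [3.142, 0.0, -2.456]
force: [-0.2, -0.5, -2.0]
width: 0.0117
finger_force: 50.0
```

Request:
{"op": "carry_out", "data": {"deltas": [[[0,0.001,0,0,0,0],[0,0.001,0,0,0,0],[0,0,0,0,0,0]]]}}

```text
clock: 16.22
tcp_pos: [0.4513, 0.2875, 0.0326]
ee_rot: [-3.142, -0.0, -2.456]
force: [1.2, -0.2, -2.0]
width: 0.0115
finger_force: 50.0
```

Request:
{"op": "carry_out", "data": {"deltas": [[[0,0.001,0,0,0,0],[0,0,0,0,0,0]]]}}

```text
clock: 16.38
tcp_pos: [0.4507, 0.288, 0.0325]
ee_rot: [-3.141, -0.0, -2.456]
force: [1.7, -4.1, -2.3]
width: 0.0117
finger_force: 50.1
```

```bash
python3 - <<'E'
from look import *
from scipy.spatial.transform import Rotation
O=np.array([.535,.343]); y=np.radians(39.3); M=np.array([[np.cos(y),np.sin(y)],[-np.sin(y),np.cos(y)]])
for n in ["scene","side"]:
    im,d,c=look(n,"7",["fork","ball0"],2)
    v,u=np.mgrid[0:384,0:512]; m=d>0; p=at_depth(c,np.c_[u[m],v[m]],d[m]); q=(p[:,:2]-O)@M.T*1000; z=p[:,2]*1000
    k=(z>33)&(z<78)&(abs(q[:,0])<40)&(abs(q[:,1])<150); h,e=np.histogram(q[k,1],np.arange(-130,90,6)); print([tuple(map(int,x)) for x in zip(e[:-1],h) if x[1]])
    cv2.imwrite(f"pics/g{n}.png",im)
o=manip.get_obs(); t=np.array(o['tcp_pos'][:2]); a=t-np.array([np.cos(o['ee_rot'][2]),np.sin(o['ee_rot'][2])])*.1; print("cup in hopper",(M@(a-O)*1000).round(1))
a=cv2.imread("pics/gside.png")[205:305,150:260]; b=cv2.imread("pics/gscene.png")[140:240,310:420]
cv2.imwrite("pics/g.png",cv2.resize(np.hstack([b,a]),(800,364),interpolation=cv2.INTER_CUBIC))
E
```

```text
scene fork 0.48 [363.1 184. ] [0.485 0.372] [0.645 0.288 0.187]
[(-58, 29), (-52, 65), (-22, 1)]
side fork 0.62 [194.3 269.9] [0.555 0.322] [0.506 0.362 0.101]
side fork 0.34 [325.5 157.4] [ 0.451 -0.379] [ 0.444 -0.359  0.019]
side ball0 0.32 [214.5 338. ] [0.368 0.457] [0.365 0.46  0.011]
[(-52, 11), (-46, 16), (-34, 1), (-28, 32), (-22, 9), (-16, 2), (2, 1), (8, 2), (14, 4), (80, 1)]
cup in hopper [-0.  10.8]
```

View pics/g.png

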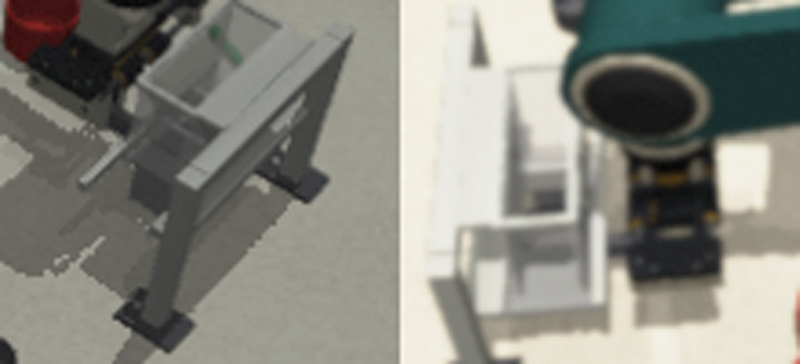

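The shutter is fully open: 4 N at the stop, the paddle has moved 56 mm and the throat at (545,175) is empty. I'll close it now.

Request:
{"op": "carry_out", "data": {"deltas": [[[0,-0.003,0,0,0,0],[0,-0.006,0,0,0,0],[0,-0.006,0,0,0,0],[0,-0.006,0,0,0,0],[0,-0.006,0,0,0,0],[0,-0.006,0,0,0,0],[0,-0.006,0,0,0,0],[0,-0.006,0,0,0,0]]]}}

```text
clock: 17.35
tcp_pos: [0.4798, 0.2529, 0.0326]
ee_rot: [3.142, 0.0, -2.456]
force: [-1.1, 0.9, -1.0]
width: 0.0119
finger_force: 50.0
```

Request:
{"op": "carry_out", "data": {"deltas": [[[0,-0.005,0,0,0,0],[0,-0.005,0,0,0,0],[0,-0.005,0,0,0,0],[0,-0.004,0,0,0,0],[0,-0.002,0,0,0,0],[0,-0.001,0,0,0,0]]]}}

```text
clock: 17.85
tcp_pos: [0.4934, 0.2361, 0.0325]
ee_rot: [3.142, -0.0, -2.456]
force: [-0.1, 0.9, -1.1]
width: 0.0116
finger_force: 50.0
```

Request:
{"op": "carry_out", "data": {"deltas": [[[0,-0.001,0,0,0,0],[0,-0.001,0,0,0,0],[0,0,0,0,0,0]]]}}

```text
clock: 18.1
tcp_pos: [0.4945, 0.2347, 0.0325]
ee_rot: [-3.142, -0.0, -2.456]
force: [-0.7, 0.3, -1.6]
width: 0.0119
finger_force: 50.0
```

Request:
{"op": "carry_out", "data": {"deltas": [[[0,-0.001,0,0,0,0],[0,-0.001,0,0,0,0],[0,0,0,0,0,0]]]}}

```text
clock: 18.35
tcp_pos: [0.4958, 0.2332, 0.0325]
ee_rot: [-3.142, -0.0, -2.456]
force: [-1.0, 0.4, -1.3]
width: 0.0116
finger_force: 50.0
```

Request:
{"op": "carry_out", "data": {"deltas": [[[0,-0.001,0,0,0,0],[0,-0.001,0,0,0,0],[0,0,0,0,0,0]]]}}

```text
clock: 18.6
tcp_pos: [0.4971, 0.2316, 0.0325]
ee_rot: [-3.142, 0.0, -2.456]
force: [1.3, -0.2, -0.5]
width: 0.0121
finger_force: 50.0
```

Request:
{"op": "carry_out", "data": {"deltas": [[[0,-0.001,0,0,0,0],[0,0,0,0,0,0]]]}}

```text
clock: 18.77
tcp_pos: [0.4978, 0.2308, 0.0325]
ee_rot: [-3.142, -0.0, -2.456]
force: [-1.1, 0.4, -1.5]
width: 0.0113
finger_force: 50.0
```

Request:
{"op": "carry_out", "data": {"deltas": [[[0,-0.001,0,0,0,0],[0,0,0,0,0,0]]]}}

```text
clock: 18.93
tcp_pos: [0.4983, 0.2301, 0.0325]
ee_rot: [3.142, -0.0, -2.456]
force: [-1.2, 0.4, -1.5]
width: 0.0118
finger_force: 50.0
```

Request:
{"op": "carry_out", "data": {"deltas": [[[0,-0.001,0,0,0,0],[0,0,0,0,0,0]]]}}

```text
clock: 19.1
tcp_pos: [0.4987, 0.2294, 0.0324]
ee_rot: [3.141, -0.001, -2.456]
force: [-5.1, 2.0, -1.0]
width: 0.0116
finger_force: 50.1
```

Request:
{"op": "carry_out", "data": {"deltas": [[[0,-0.001,0,0,0,0],[0,0,0,0,0,0]]]}}

```text
clock: 19.27
tcp_pos: [0.499, 0.2287, 0.0323]
ee_rot: [3.141, -0.001, -2.456]
force: [-7.3, 2.7, -0.4]
width: 0.0118
finger_force: 50.2
```

```bash
python3 - <<'E'
from look import *
O=np.array([.535,.343]); y=np.radians(39.3); M=np.array([[np.cos(y),np.sin(y)],[-np.sin(y),np.cos(y)]])
for n in ["scene","side"]:
    im,d,c=look(n,"8",["fork"],2)
    v,u=np.mgrid[0:384,0:512]; m=d>0; p=at_depth(c,np.c_[u[m],v[m]],d[m]); q=(p[:,:2]-O)@M.T*1000; z=p[:,2]*1000
    k=(z>33)&(z<78)&(abs(q[:,0])<40)&(abs(q[:,1])<150); h,e=np.histogram(q[k,1],np.arange(-130,90,6)); print([tuple(map(int,x)) for x in zip(e[:-1],h) if x[1]])
d0=cv2.imread("pics/scene1.png")[140:240,310:420]; d1=cv2.imread("pics/scene8.png")[140:240,310:420]
cv2.imwrite("pics/i.png",cv2.resize(np.hstack([d0,d1]),(800,364),interpolation=cv2.INTER_CUBIC))
E
```

```text
scene fork 0.74 [353.6 193.8] [0.524 0.326] [0.549 0.314 0.03 ]
[(-112, 106), (-106, 19), (-100, 7), (-94, 7), (-88, 1), (-70, 1), (-64, 1), (-58, 3), (-52, 11), (-46, 11), (-40, 24), (-34, 41), (-28, 7), (-16, 2), (-10, 18)]
[(-76, 1), (-64, 3), (-58, 1), (26, 2)]
```

View pics/i.png

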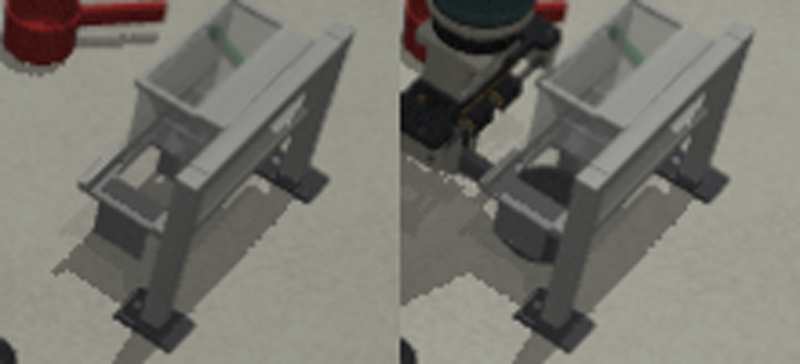

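The shutter is shut: the force is at the stop, and the paddle at (530,225) sits where it started. I'll recentre the cup and withdraw it.

Request:
{"op": "carry_out", "data": {"deltas": [[[0,0.003,0,0,0,0],[0,0.004,0,0,0,0],[0,0.003,0,0,0,0],[0,0,0,0,0,0]]]}}

```text
clock: 19.8
tcp_pos: [0.493, 0.2367, 0.0326]
ee_rot: [-3.141, 0.0, -2.456]
force: [-0.2, -0.5, -1.8]
width: 0.0117
finger_force: 50.0
```

Request:
{"op": "carry_out", "data": {"deltas": [[[0.006,0,0,0,0,0],[0.012,0,0,0,0,0],[0.015,0,0,0,0,0],[0.015,0,0,0,0,0],[0.015,0,0,0,0,0],[0.015,0,0,0,0,0],[0.015,0,0,0,0,0],[0.007,0,0,0,0,0]]]}}

```text
clock: 20.47
tcp_pos: [0.4147, 0.172, 0.0324]
ee_rot: [-3.141, -0.0, -2.456]
force: [-0.2, 0.1, -1.8]
width: 0.0119
finger_force: 50.0
```

```bash
python3 - <<'E'
from look import *
O=np.array([.535,.343]); y=np.radians(39.3); M=np.array([[np.cos(y),np.sin(y)],[-np.sin(y),np.cos(y)]])
o=manip.get_obs(); print(o['tcp_pos'],o['ee_rot'],o['force'])
for n in ["scene","side"]:
    im,d,c=look(n,"9",["cup","ball0","cup_place"],5)
    v,u=np.mgrid[0:384,0:512]; m=d>0; p=at_depth(c,np.c_[u[m],v[m]],d[m]); q=(p[:,:2]-O)@M.T*1000; z=p[:,2]*1000
    k=(z>33)&(z<78)&(abs(q[:,0])<40)&(abs(q[:,1])<150); h,e=np.histogram(q[k,1],np.arange(-130,90,6)); print([tuple(map(int,x)) for x in zip(e[:-1],h) if x[1]])
a=cv2.imread("pics/scene9.png")[155:235,280:390]; b=cv2.imread("pics/side9.png")[225:305,160:270]
cv2.imwrite("pics/j.png",cv2.resize(np.hstack([a,b]),(800,291),interpolation=cv2.INTER_CUBIC))
E
```

```text
[0.41465399 0.17199856 0.03242426] [-3.14142021e+00 -1.63592717e-04 -2.45619679e+00] [-0.1740183   0.13566236 -1.75170653]
scene cup 0.82 [304.4 243.8] [0.701 0.118] [0.701 0.117 0.001]
scene cup 0.77 [320.1 152.2] [0.308 0.26 ] [0.339 0.25  0.03 ]
scene cup 0.68 [324.5 187.9] [0.484 0.234] [0.529 0.217 0.053]
scene ball0 0.39 [148.3 195.3] [ 0.43  -0.368] [ 0.45  -0.363  0.022]
scene cup_place 0.91 [235.9 233. ] [ 0.629 -0.088] [ 0.631 -0.088  0.002]
scene cup_place 0.39 [217.9 270.9] [ 0.759 -0.155] [ 0.769 -0.154  0.016]
[(-112, 90), (-106, 29), (-28, 1), (-16, 7), (-10, 22), (-4, 1)]
side cup 0.94 [226.3 257.7] [0.498 0.23 ] [0.49 0.24 0.02]
side cup 0.71 [200.2 206.1] [0.708 0.109] [0.708 0.109 0.001]
side cup 0.63 [272.8 295. ] [0.303 0.257] [0.302 0.259 0.004]
[]
```

View pics/j.png

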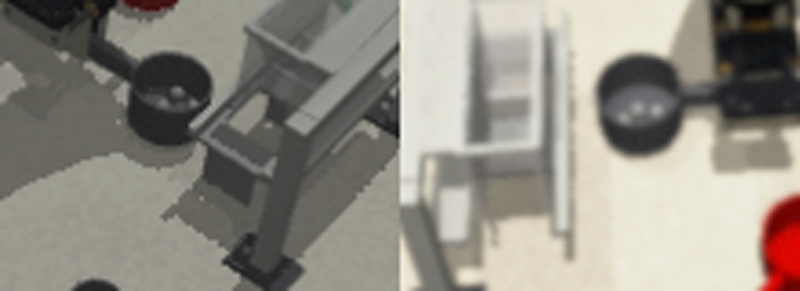

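The cup holds the balls, seen at (170,95) on the left and (630,110) on the right. The hopper is empty and the shutter is shut. Next I'll locate the board accurately.

```bash
cat > brd.py <<'E'
from look import *
def board(n,tag):
    im=cv2.imread(f"pics/{n}{tag}.png"); c=cam(n)
    m=models.masks_of(n,"board")[0]; mk=m['mask'].astype(np.uint8); mk=cv2.morphologyEx(mk,cv2.MORPH_CLOSE,np.ones((7,7)))
    ct=max(cv2.findContours(mk,cv2.RETR_EXTERNAL,cv2.CHAIN_APPROX_NONE)[0],key=cv2.contourArea)[:,0]
    w=at_z(c,ct,.004)[:,:2]*1000; r=cv2.minAreaRect(w.astype(np.float32)); print(n,round(m['conf'],2),"rect",np.round(r[0],1),np.round(r[1],1),round(r[2],2))
if __name__=="__main__":
    board("side",9); viewer.get_image("scene"); board("scene",9)
    from plan import *
    from math import radians as r
    a=r(-30); g=np.array([.632,-.087])-.0995*np.array([np.cos(a),np.sin(a)]); print(g)
    s=plan((.415,.172,.08),r(219.3-360),n=2); s=plan((g[0],g[1],.08),r(150),start=s,n=18); 
E
python3 brd.py
```

```text
side 0.73 rect [624.5 301. ] [148.8 421.9] 39.26
scene 0.73 rect [ 629.8 -158.8] [258.2 122.2] 88.64
[ 0.54583047 -0.03725   ]
[[[0.0007,-0.0002,-0.0238,0,0,-0.001],[0.0007,-0.0002,-0.0238,0,0,-0.001]]]
[[[0.0017,-0.0136,-0.0,0,0,0.77],[0.0008,-0.0137,-0.0,0,0,0.77],[-0.0001,-0.0137,-0.0,0,0,0.77],[-0.001,-0.0137,-0.0,0,0,0.77],[-0.0019,-0.0136,-0.0,0,0,0.77],[-0.0028,-0.0134,-0.0,0,0,0.77],[-0.0037,-0.0132,-0.0,0,0,0.77],[-0.0046,-0.0129,-0.0,0,0,0.77]]]
[[[-0.0055,-0.0126,-0.0,0,0,0.77],[-0.0063,-0.0122,-0.0,0,0,0.77],[-0.0071,-0.0117,-0.0,0,0,0.77],[-0.0079,-0.0112,-0.0,0,0,0.77],[-0.0086,-0.0107,-0.0,0,0,0.77],[-0.0093,-0.0101,-0.0,0,0,0.77],[-0.01,-0.0094,-0.0,0,0,0.77],[-0.0106,-0.0087,-0.0,0,0,0.77]]]
[[[-0.0111,-0.008,-0.0,0,0,0.77],[-0.0116,-0.0072,-0.0,0,0,0.77]]]
```

Request:
{"op": "carry_out", "data": {"deltas": [[[0,0,-0.012,0,0,0],[0,0,-0.012,0,0,0],[0,0,-0.012,0,0,0],[0,0,-0.012,0,0,0]]]}}

```text
clock: 21.35
tcp_pos: [0.4161, 0.1731, 0.0825]
ee_rot: [-3.141, 0.001, -2.456]
force: [-0.1, 0.7, -1.6]
width: 0.0121
finger_force: 50.0
```

Request:
{"op": "carry_out", "data": {"deltas": [[[0.0017,-0.0136,0,0,0,0.77],[0.0008,-0.0137,0,0,0,0.77],[-0.0001,-0.0137,0,0,0,0.77],[-0.001,-0.0137,0,0,0,0.77],[-0.0019,-0.0136,0,0,0,0.77],[-0.0028,-0.0134,0,0,0,0.77],[-0.0037,-0.0132,0,0,0,0.77],[-0.0046,-0.0129,0,0,0,0.77]]]}}

```text
clock: 22.02
tcp_pos: [0.4745, 0.0793, 0.082]
ee_rot: [3.142, 0.001, -2.997]
force: [-0.3, 0.7, -1.8]
width: 0.0118
finger_force: 50.0
```

Request:
{"op": "carry_out", "data": {"deltas": [[[-0.0055,-0.0126,0,0,0,0.77],[-0.0063,-0.0122,0,0,0,0.77],[-0.0071,-0.0117,0,0,0,0.77],[-0.0079,-0.0112,0,0,0,0.77],[-0.0086,-0.0107,0,0,0,0.77],[-0.0093,-0.0101,0,0,0,0.77],[-0.01,-0.0094,0,0,0,0.77],[-0.0106,-0.0087,0,0,0,0.77]]]}}

```text
clock: 22.68
tcp_pos: [0.5328, -0.0137, 0.082]
ee_rot: [3.141, 0.001, 2.749]
force: [0.6, -0.5, -1.3]
width: 0.012
finger_force: 50.0
```

Request:
{"op": "carry_out", "data": {"deltas": [[[-0.0111,-0.008,0,0,0,0.77],[-0.0116,-0.0072,0,0,0,0.77],[0,0,0,0,0,0],[0,0,0,0,0,0],[0,0,0,0,0,0]]]}}

```text
clock: 23.1
tcp_pos: [0.5464, -0.036, 0.0811]
ee_rot: [3.141, 0.0, 2.62]
force: [0.2, 0.1, -0.9]
width: 0.012
finger_force: 50.0
```

```bash
cat > cupring.py <<'E'
from look import *
from scipy.optimize import least_squares
import sys
zr=float(sys.argv[1]); o=manip.get_obs(); print(np.round(o['tcp_pos'],4),np.round(o['ee_rot'],3),np.round(o['force'],1))
for n in ["scene","side"]:
    im,d,c=look(n,sys.argv[2],[])
    v,u=np.mgrid[0:384,0:512]; m=d>0; p=at_depth(c,np.c_[u[m],v[m]],d[m])
    k=(abs(p[:,0]-.632)<.06)&(abs(p[:,1]+.087)<.06)&(abs(p[:,2]-zr)<.004); q=p[k]
    s=least_squares(lambda a:np.hypot(q[:,0]-a[0],q[:,1]-a[1])-.0365,[.632,-.087],loss='soft_l1',f_scale=.002)
    r=np.hypot(*(q[:,:2]-s.x).T); q=q[abs(r-.0365)<.006]
    A=np.c_[q[:,:2]-s.x,np.ones(len(q))]; print(n,len(q),s.x.round(4),np.linalg.lstsq(A,q[:,2],rcond=None)[0].round(4))
E
python3 cupring.py .115 10
```

```text
[ 0.5464 -0.036   0.0811] [3.141 0.    2.62 ] [ 0.2  0.1 -0.9]
scene 56 [ 0.6329 -0.0888] [-0.0063 -0.0075  0.1129]
side 5 [ 0.6315 -0.0816] [-0.1657  0.0609  0.1177]
```

Request:
{"op": "carry_out", "data": {"deltas": [[[0,0,0.01,0,0,0],[0,0,0.012,0,0,0],[0,0,0.012,0,0,0],[0,0,0.012,0,0,0],[0,0,0.009,0,0,0],[0,0,0.004,0,0,0],[0,0,0.002,0,0,0],[0,0,0,0,0,0]]]}}

```text
clock: 23.87
tcp_pos: [0.5462, -0.036, 0.0192]
ee_rot: [-3.141, -0.001, 2.618]
force: [-6.0, 2.4, 7.3]
width: 0.0117
finger_force: 50.0
```

Request:
{"op": "carry_out", "data": {"deltas": [[[0,0,0.001,0,0,0],[0,0,0.001,0,0,0],[0,0,0,0,0,0]]]}}

```text
clock: 24.12
tcp_pos: [0.5465, -0.036, 0.0178]
ee_rot: [3.141, -0.001, 2.618]
force: [-10.9, 3.8, 14.0]
width: 0.0113
finger_force: 50.0
```

Request:
{"op": "carry_out", "data": {"deltas": [[[0,0,0.0005,0,0,0],[0,0,0,0,0,0]]]}}

```text
clock: 24.28
tcp_pos: [0.5465, -0.036, 0.0175]
ee_rot: [3.141, -0.001, 2.618]
force: [-10.9, 4.8, 14.6]
width: 0.0115
finger_force: 50.0
```

Request:
{"op": "carry_out", "data": {"deltas": [[[0,0,-0.0015,0,0,0],[0,0,0,0,0,0]]]}}

```text
clock: 24.45
tcp_pos: [0.5467, -0.0363, 0.0184]
ee_rot: [3.141, 0.0, 2.618]
force: [-0.7, 0.0, 0.4]
width: 0.0116
finger_force: 50.0
```

Request:
{"op": "carry_out", "data": {"deltas": [[[0,0,0,0,0,0],[0,0,0,0,0,0],[0,0,0,0,0,0],[0,0,0,0,0,0],[0,0,0,0,0,0],[0,0,0,0,0,0]]], "claw": 0.5}}

```text
clock: 24.95
tcp_pos: [0.5466, -0.0363, 0.0185]
ee_rot: [3.142, -0.0, 2.618]
force: [0.1, -0.2, 1.0]
width: 0.0451
finger_force: 0.0
```

Request:
{"op": "carry_out", "data": {"deltas": [[[0,0,-0.01,0,0,0],[0,0,-0.02,0,0,0],[0,0,-0.03,0,0,0],[0,0,-0.03,0,0,0],[0,0,-0.03,0,0,0],[0,0,-0.03,0,0,0],[0,0,-0.03,0,0,0],[0,0,-0.03,0,0,0]]]}}

```text
clock: 25.62
tcp_pos: [0.5462, -0.0363, 0.231]
ee_rot: [3.141, 0.001, 2.618]
force: [0.6, 0.6, 0.7]
width: 0.0467
finger_force: 0.0
```

```bash
python3 cupring.py .054 11
```

```text
[ 0.5462 -0.0363  0.231 ] [3.141e+00 1.000e-03 2.618e+00] [0.6 0.6 0.7]
scene 88 [ 0.6332 -0.0897] [-0.0012  0.0125  0.0534]
side 52 [ 0.6334 -0.085 ] [0.006  0.0054 0.0533]
```

```bash
python3 - <<'E'
from plan import *
plan((.69,-.2,.40),np.pi,n=10)
E
```

```text
[[[-0.0205,-0.007,-0.0165,0,0,-0.6],[-0.0201,-0.0081,-0.0165,0,0,-0.6],[-0.0196,-0.0092,-0.0165,0,0,-0.6],[-0.0191,-0.0102,-0.0165,0,0,-0.6],[-0.0186,-0.0112,-0.0165,0,0,-0.6],[-0.018,-0.0121,-0.0165,0,0,-0.6],[-0.0173,-0.013,-0.0165,0,0,-0.6],[-0.0166,-0.0139,-0.0165,0,0,-0.6]]]
[[[-0.0159,-0.0148,-0.0165,0,0,-0.6],[-0.0151,-0.0156,-0.0165,0,0,-0.6]]]
```

Request:
{"op": "carry_out", "data": {"deltas": [[[-0.0205,-0.007,-0.0165,0,0,-0.6],[-0.0201,-0.0081,-0.0165,0,0,-0.6],[-0.0196,-0.0092,-0.0165,0,0,-0.6],[-0.0191,-0.0102,-0.0165,0,0,-0.6],[-0.0186,-0.0112,-0.0165,0,0,-0.6],[-0.018,-0.0121,-0.0165,0,0,-0.6],[-0.0173,-0.013,-0.0165,0,0,-0.6],[-0.0166,-0.0139,-0.0165,0,0,-0.6]]], "claw": 0}}

```text
clock: 26.38
tcp_pos: [0.6606, -0.1679, 0.3612]
ee_rot: [3.142, -0.0, 3.039]
force: [0.6, 0.8, -0.1]
width: 0.0916
finger_force: 0.0
```

Request:
{"op": "carry_out", "data": {"deltas": [[[-0.0159,-0.0148,-0.0165,0,0,-0.6],[-0.0151,-0.0156,-0.0165,0,0,-0.6],[0,0,0,0,0,0],[0,0,0,0,0,0],[0,0,0,0,0,0]]]}}

```text
clock: 26.8
tcp_pos: [0.6886, -0.1996, 0.3927]
ee_rot: [3.141, -0.001, 3.14]
force: [0.1, 0.5, 0.6]
width: 0.093
finger_force: 0.0
```

```bash
python3 - <<'E'
from look import *
o=manip.get_obs(); print(o['clock'],o['tcp_pos'],o['ee_rot'])
im,d,c=look("wrist","12",["cup_place","pile_place","board"],2)
for t in ["plate0","board"]:
    for m in models.masks_of("wrist",t)[:6]:
        mk=m['mask'].astype(np.uint8); 
        if mk.sum()<50: continue
        ct=max(cv2.findContours(mk,cv2.RETR_EXTERNAL,cv2.CHAIN_APPROX_NONE)[0],key=cv2.contourArea)[:,0]
        zz=np.median(at_depth(c,np.argwhere(mk)[:,::-1],d[mk>0])[:,2]); w=at_z(c,ct,zz)[:,:2]*1000; r=cv2.minAreaRect(w.astype(np.float32))
        print(t,round(m['conf'],2),"z",round(zz,4),np.round(r[0],1),np.round(r[1],1),round(r[2],1))
cv2.imwrite("pics/k.png",cv2.resize(im,(800,600)))
E
```

```text
26.8 [ 0.68855815 -0.19962723  0.39269535] [ 3.14114843e+00 -1.02844731e-03  3.14046419e+00]
wrist pile_place 0.85 [236.2 123.1] [ 0.637 -0.233] [ 0.637 -0.232  0.004]
wrist board 0.78 [279.  119.5] [ 0.631 -0.155] [ 0.63  -0.156  0.006]
plate0 0.93 z 0.0102 [463.4 -75.5] [61.6 60.1] 86.0
plate0 0.93 z 0.0203 [ 463.1 -362.3] [61.7 62.3] 8.9
plate0 0.63 z 0.0102 [ 450.9 -216.7] [59.4 27.7] 89.8
plate0 0.4 z 0.0096 [ 468.1 -399.5] [18.8  6.8] 6.2
board 0.61 z 0.0043 [ 629.9 -156.8] [263.8 121. ] 88.2
```

View pics/k.png

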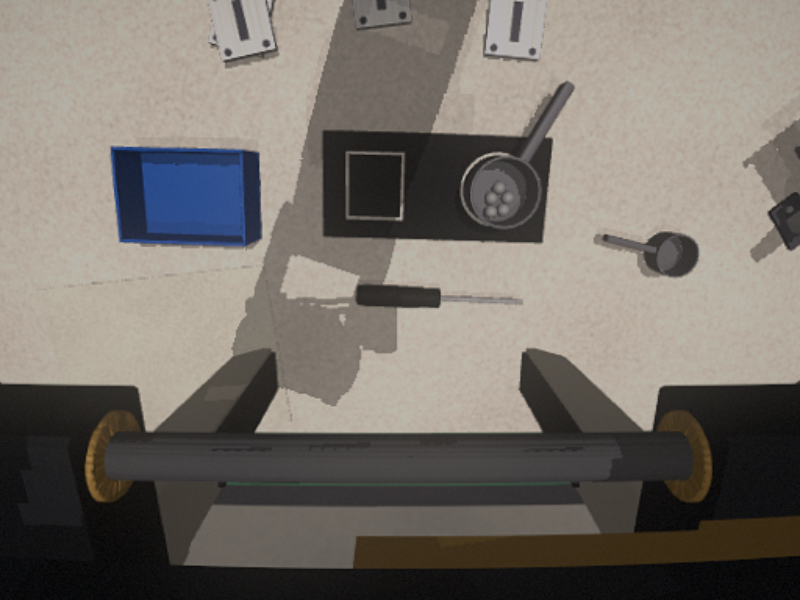

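The board shows clearly, with the rectangle corners at (345,151), (405,153), (403,220) and (346,219). The cup stands on the ring at (500,190) with 5 balls. The plates are at the top edge, so I'll move back for them.

Request:
{"op": "carry_out", "data": {"deltas": [[[0.03,0,0.005,0,0,0],[0.03,0,0.005,0,0,0],[0.03,0,0.005,0,0,0],[0.03,0,0.005,0,0,0],[0,0,0,0,0,0],[0,0,0,0,0,0],[0,0,0,0,0,0]]]}}

```text
clock: 27.68
tcp_pos: [0.569, -0.1997, 0.374]
ee_rot: [-3.141, 0.001, 3.141]
force: [0.3, -0.5, -0.2]
width: 0.093
finger_force: 0.0
```

```bash
cat > plates.py <<'E'
from look import *
import sys
def plates(tag):
    o=manip.get_obs(); print(o['clock'],np.round(o['tcp_pos'],4),np.round(o['ee_rot'],4))
    im,d,c=look("wrist",tag,[])
    v,u=np.mgrid[0:384,0:512]; m=(d>0); p=at_depth(c,np.c_[u[m],v[m]],d[m])
    for m in models.masks_of("wrist","plate0")[:8]:
        mk=m['mask'].astype(np.uint8)
        if mk.sum()<50: continue
        ct=max(cv2.findContours(mk,cv2.RETR_EXTERNAL,cv2.CHAIN_APPROX_NONE)[0],key=cv2.contourArea)[:,0]
        zz=np.median(at_depth(c,np.argwhere(mk)[:,::-1],d[mk>0])[:,2]); w=at_z(c,ct,zz)[:,:2]*1000; r=cv2.minAreaRect(w.astype(np.float32))
        cx,cy=np.array(r[0])/1000; k=(abs(p[:,0]-cx)<.07)&(abs(p[:,1]-cy)<.07)&(abs(p[:,2]-zz)<.003)
        r2=cv2.minAreaRect((p[k][:,:2]*1000).astype(np.float32))
        print(round(m['conf'],2),"z",round(float(zz),4),"mask",np.round(r[0],1),np.round(r[1],1),round(r[2],1),"cloud",np.round(r2[0],1),np.round(r2[1],1),round(r2[2],1))
    return im,d,c
if __name__=="__main__":
    im,d,c=plates(sys.argv[1])
E
python3 - <<'E'
from plates import *
o=manip.get_obs()
# rectangle from picture 12, pose as read then
K,k1,T=cam("wrist"); Tc=np.array(viewer.camera_params("wrist")['T_tool_cam'])
T=np.eye(4); T[:3,:3]=R.from_euler('xyz',[3.14114843,-.00102845,3.14046419]).as_matrix(); T[:3,3]=[.68855815,-.19962723,.39269535]
c=(K,k1,T@Tc); im=cv2.imread("pics/wrist12.png")
w=at_z(c,np.array([[345,151],[405,153],[403,220],[346,219]])*.64,.004); print(w.round(4),w.mean(0).round(4))
g=cv2.cvtColor(im,cv2.COLOR_BGR2GRAY); b=np.zeros_like(g); b[90:147,212:264]=(g[90:147,212:264]>75)*255
n,l,s,_=cv2.connectedComponentsWithStats(b,connectivity=8); i=1+np.argmax(s[1:,2]*s[1:,3]); q=np.argwhere(l==i)[:,::-1]; print(s[i])
ww=at_z(c,q,.004)[:,:2]*1000; print(cv2.minAreaRect(ww.astype(np.float32)))
im,d,c=plates("13")
cv2.imwrite("pics/l.png",cv2.resize(im[:240],(800,375)))
E
```

```text
[[ 0.591  -0.2593  0.004 ]
 [ 0.5933 -0.1916  0.004 ]
 [ 0.6686 -0.1937  0.004 ]
 [ 0.6673 -0.2602  0.004 ]] [ 0.6301 -0.2262  0.004 ]
[221  97  38  45 296]
((629.7168579101562, -226.4379119873047), (67.13375854492188, 76.92228698730469), 88.4641342163086)
27.6833 [ 0.569  -0.1997  0.374 ] [-3.1414e+00  9.0000e-04  3.1414e+00]
0.89 z 0.0099 mask [456.8 -75.3] [60.6 70.1] 85.4 cloud [456.9 -74.1] [60.5 70.4] 86.1
0.75 z 0.01 mask [ 427.1 -219.6] [70.9 60.7] 6.9 cloud [ 426.2 -219.5] [70.7 60.3] 6.3
0.69 z 0.0101 mask [ 415.3 -376.7] [15.1 29.6] 7.8 cloud [ 444.9 -364.6] [74.8 69.6] 86.6
0.67 z 0.02 mask [ 457.1 -363.1] [70.2 62.7] 11.3 cloud [ 456.9 -364.8] [70.4 61.5] 10.6
0.2 z 0.0366 mask [591.6 248.5] [26.  11.4] 12.6 cloud [591.3 249.7] [21.9  3.7] 35.0
```

View pics/l.png

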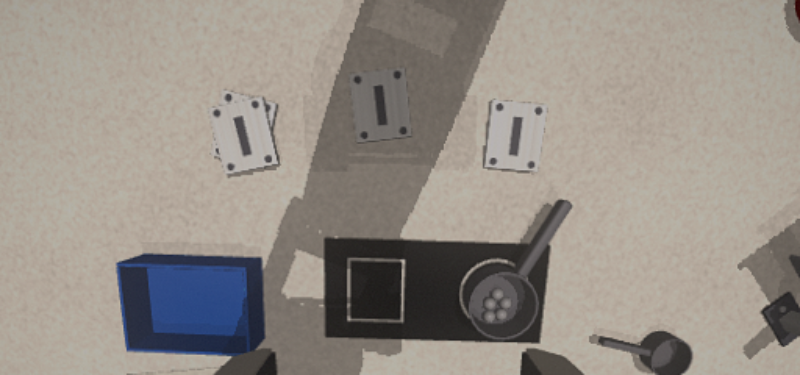

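```bash
cat > pp.py <<'E'
from plan import *
from math import radians as r
PL=(.6298,-.2264); PY=178.5
def pick(x,y,yaw,z):
    s=plan((x,y,z+.08),r(180+yaw)); print(); plan((x,y,z),r(180+yaw),start=s,n=5)
def place(x,y,yaw,zc,zt):
    s=plan((*PL,zt+.05),r(PY),start=((x,y,zc),r(180+yaw)),v=.022); print()
E
python3 - <<'E'
from pp import *
pick(.4568,-.0748,-4.4,.003); print("place"); place(.4568,-.0748,-4.4,.083,.008)
E
```

```text
[[[0.0094,0.0104,0.0242,0,0,0.073],[0.0095,0.0104,0.0242,0,0,0.073],[0.0095,0.0103,0.0242,0,0,0.073],[0.0096,0.0102,0.0242,0,0,0.073],[0.0097,0.0102,0.0242,0,0,0.073],[0.0097,0.0101,0.0242,0,0,0.073],[0.0098,0.01,0.0242,0,0,0.073],[0.0099,0.01,0.0242,0,0,0.073]]]
[[[0.0099,0.0099,0.0242,0,0,0.073],[0.01,0.0099,0.0242,0,0,0.073],[0.01,0.0098,0.0242,0,0,0.073],[0.0101,0.0097,0.0242,0,0,0.073]]]

[[[0.0,0.0,0.016,0,0,-0.0],[0.0,0.0,0.016,0,0,-0.0],[0.0,0.0,0.016,0,0,-0.0],[0.0,0.0,0.016,0,0,-0.0],[0.0,0.0,0.016,0,0,-0.0]]]
place
[[[-0.0167,-0.0125,0.0023,0,0,-0.053],[-0.0167,-0.0126,0.0023,0,0,-0.053],[-0.0166,-0.0127,0.0023,0,0,-0.053],[-0.0166,-0.0128,0.0023,0,0,-0.053],[-0.0165,-0.0128,0.0023,0,0,-0.053],[-0.0164,-0.0129,0.0023,0,0,-0.053],[-0.0164,-0.013,0.0023,0,0,-0.053],[-0.0163,-0.0131,0.0023,0,0,-0.053]]]
[[[-0.0163,-0.0131,0.0023,0,0,-0.053],[-0.0162,-0.0132,0.0023,0,0,-0.053],[-0.0161,-0.0133,0.0023,0,0,-0.053]]]
```

Request:
{"op": "carry_out", "data": {"deltas": [[[0.0094,0.0104,0.0242,0,0,0.073],[0.0095,0.0104,0.0242,0,0,0.073],[0.0095,0.0103,0.0242,0,0,0.073],[0.0096,0.0102,0.0242,0,0,0.073],[0.0097,0.0102,0.0242,0,0,0.073],[0.0097,0.0101,0.0242,0,0,0.073],[0.0098,0.01,0.0242,0,0,0.073],[0.0099,0.01,0.0242,0,0,0.073]]]}}

```text
clock: 28.45
tcp_pos: [0.4937, -0.1159, 0.1786]
ee_rot: [3.141, -0.001, 3.09]
force: [-0.2, 0.4, -0.5]
width: 0.093
finger_force: 0.0
```

Request:
{"op": "carry_out", "data": {"deltas": [[[0.0099,0.0099,0.0242,0,0,0.073],[0.01,0.0099,0.0242,0,0,0.073],[0.01,0.0098,0.0242,0,0,0.073],[0.0101,0.0097,0.0242,0,0,0.073],[0,0,0,0,0,0],[0,0,0,0,0,0]]]}}

```text
clock: 28.95
tcp_pos: [0.4561, -0.0745, 0.0829]
ee_rot: [3.141, -0.002, 3.066]
force: [0.9, -0.0, 0.5]
width: 0.093
finger_force: 0.0
```

Request:
{"op": "carry_out", "data": {"deltas": [[[0,0,0.02,0,0,0],[0,0,0.02,0,0,0],[0,0,0.02,0,0,0],[0,0,0.013,0,0,0],[0,0,0.005,0,0,0],[0,0,0.002,0,0,0],[0,0,0,0,0,0],[0,0,0,0,0,0]]]}}

```text
clock: 29.62
tcp_pos: [0.457, -0.0752, 0.0045]
ee_rot: [-3.141, 0.002, 3.065]
force: [0.2, 0.1, -0.1]
width: 0.0931
finger_force: 0.0
```

Request:
{"op": "carry_out", "data": {"deltas": [[[0,0,0,0,0,0],[0,0,0,0,0,0],[0,0,0,0,0,0],[0,0,0,0,0,0],[0,0,0,0,0,0],[0,0,0,0,0,0],[0,0,0,0,0,0]]], "claw": 1, "force": 30}}

```text
clock: 30.2
tcp_pos: [0.4561, -0.0748, 0.0033]
ee_rot: [3.142, 0.0, 3.065]
force: [-0.6, 0.6, 0.9]
width: 0.0597
finger_force: 30.0
```

Request:
{"op": "carry_out", "data": {"deltas": [[[0,0,-0.01,0,0,0],[0,0,-0.015,0,0,0],[0,0,-0.02,0,0,0],[0,0,-0.02,0,0,0],[0,0,-0.015,0,0,0],[0,0,0,0,0,0],[0,0,0,0,0,0]]]}}

```text
clock: 30.78
tcp_pos: [0.4563, -0.0749, 0.0839]
ee_rot: [-3.141, 0.002, 3.065]
force: [-0.2, -0.5, -1.1]
width: 0.0594
finger_force: 30.0
```

Request:
{"op": "carry_out", "data": {"deltas": [[[-0.0167,-0.0125,0.0023,0,0,-0.053],[-0.0167,-0.0126,0.0023,0,0,-0.053],[-0.0166,-0.0127,0.0023,0,0,-0.053],[-0.0166,-0.0128,0.0023,0,0,-0.053],[-0.0165,-0.0128,0.0023,0,0,-0.053],[-0.0164,-0.0129,0.0023,0,0,-0.053],[-0.0164,-0.013,0.0023,0,0,-0.053],[-0.0163,-0.0131,0.0023,0,0,-0.053]]]}}

```text
clock: 31.45
tcp_pos: [0.5818, -0.1856, 0.0629]
ee_rot: [3.141, -0.002, 3.102]
force: [0.4, 0.4, -1.5]
width: 0.0597
finger_force: 30.0
```

Request:
{"op": "carry_out", "data": {"deltas": [[[-0.0163,-0.0131,0.0023,0,0,-0.053],[-0.0162,-0.0132,0.0023,0,0,-0.053],[-0.0161,-0.0133,0.0023,0,0,-0.053],[0,0,0,0,0,0],[0,0,0,0,0,0],[0,0,0,0,0,0],[0,0,0,0,0,0]]]}}

```text
clock: 32.03
tcp_pos: [0.6283, -0.2258, 0.0574]
ee_rot: [3.141, -0.001, 3.116]
force: [0.2, 0.4, -0.1]
width: 0.0591
finger_force: 30.0
```

```bash
python3 - <<'E'
from pp import *
print(np.round(manip.get_obs()['tcp_pos'],4),manip.get_obs()['ee_rot'][2]); plan((*PL,.0085),r(PY),n=1)
E
```

```text
[ 0.6283 -0.2258  0.0574] 3.1159646193911317
[[[-0.0015,-0.0006,0.0489,0,0,0.006]]]
```

Request:
{"op": "carry_out", "data": {"deltas": [[[-0.001,-0.0005,0.012,0,0,0],[0,0,0.014,0,0,0],[0,0,0.012,0,0,0],[0,0,0.006,0,0,0],[0,0,0.003,0,0,0],[0,0,0.001,0,0,0],[0,0,0,0,0,0],[0,0,0,0,0,0]]]}}

```text
clock: 32.7
tcp_pos: [0.6302, -0.227, 0.0104]
ee_rot: [-3.141, 0.001, 3.116]
force: [-0.3, 0.7, -0.5]
width: 0.0595
finger_force: 30.0
```

Request:
{"op": "carry_out", "data": {"deltas": [[[0,0,0.001,0,0,0],[0,0,0,0,0,0]]]}}

```text
clock: 32.87
tcp_pos: [0.6301, -0.2269, 0.0092]
ee_rot: [-3.141, 0.001, 3.116]
force: [-0.2, 0.5, -0.7]
width: 0.0593
finger_force: 30.0
```

Request:
{"op": "carry_out", "data": {"deltas": [[[0,0,0.001,0,0,0],[0,0,0.0005,0,0,0],[0,0,0,0,0,0]]]}}

```text
clock: 33.12
tcp_pos: [0.63, -0.2269, 0.0073]
ee_rot: [-3.142, 0.0, 3.116]
force: [-1.0, -0.6, -1.1]
width: 0.0596
finger_force: 30.0
```

Request:
{"op": "carry_out", "data": {"deltas": [[[0,0,0,0,0,0],[0,0,0,0,0,0],[0,0,0,0,0,0],[0,0,0,0,0,0],[0,0,0,0,0,0]]], "claw": 0}}

```text
clock: 33.53
tcp_pos: [0.63, -0.2269, 0.0074]
ee_rot: [-3.142, 0.0, 3.116]
force: [0.5, -0.2, 0.4]
width: 0.0881
finger_force: 0.0
```

Request:
{"op": "carry_out", "data": {"deltas": [[[0,0,-0.01,0,0,0],[0,0,-0.03,0,0,0],[0.01,0,-0.04,0,0,0],[0.02,0,-0.04,0,0,0],[0.02,0,-0.04,0,0,0],[0.02,0,-0.04,0,0,0],[0,0,-0.02,0,0,0],[0,0,0,0,0,0]]]}}

```text
clock: 34.2
tcp_pos: [0.5646, -0.2258, 0.2263]
ee_rot: [-3.138, 0.008, 3.115]
force: [0.3, -0.3, -0.4]
width: 0.0931
finger_force: 0.0
```

```bash
sleep 0; python3 plates.py 14
```

```text
34.2 [ 0.5646 -0.2258  0.2263] [-3.1383  0.0079  3.1154]
0.91 z 0.0171 mask [ 456.3 -362.8] [70.2 62.7] 10.7 cloud [ 456.  -363.8] [70.3 61.1] 10.3
0.79 z 0.0107 mask [ 628.  -226.6] [59.9 70.4] 88.6 cloud [ 629.1 -226.6] [60.1 69.6] 88.6
0.78 z 0.0074 mask [ 425.9 -218.6] [70.7 60.3] 6.1 cloud [ 425.5 -218.7] [69.8 60.7] 6.0
0.75 z 0.0071 mask [ 413.6 -373.9] [13.2 32.7] 10.5 cloud [ 443.5 -364.9] [74.2 69.4] 87.7
```

```bash
python3 - <<'E'
from pp import *
pick(.4266,-.2194,6.4,.003); print("place"); place(.4266,-.2194,6.4,.083,.018)
E
```

```text
[[[0.0197,0.0003,0.0197,0,0,-0.225],[0.0197,0.0007,0.0197,0,0,-0.225],[0.0196,0.0011,0.0197,0,0,-0.225],[0.0196,0.0015,0.0197,0,0,-0.225],[0.0196,0.0019,0.0197,0,0,-0.225],[0.0195,0.0023,0.0197,0,0,-0.225],[0.0195,0.0026,0.0197,0,0,-0.225]]]

[[[-0.0,0.0,0.016,0,0,-0.0],[-0.0,0.0,0.016,0,0,-0.0],[-0.0,0.0,0.016,0,0,-0.0],[-0.0,0.0,0.016,0,0,-0.0],[-0.0,0.0,0.016,0,0,-0.0]]]
place
[[[-0.0201,-0.003,0.0015,0,0,0.158],[-0.0202,-0.0027,0.0015,0,0,0.158],[-0.0202,-0.0024,0.0015,0,0,0.158],[-0.0202,-0.0021,0.0015,0,0,0.158],[-0.0202,-0.0018,0.0015,0,0,0.158],[-0.0203,-0.0016,0.0015,0,0,0.158],[-0.0203,-0.0013,0.0015,0,0,0.158],[-0.0203,-0.001,0.0015,0,0,0.158]]]
[[[-0.0203,-0.0007,0.0015,0,0,0.158],[-0.0203,-0.0004,0.0015,0,0,0.158]]]
```

Request:
{"op": "carry_out", "data": {"deltas": [[[0.0197,0.0003,0.0197,0,0,-0.225],[0.0197,0.0007,0.0197,0,0,-0.225],[0.0196,0.0011,0.0197,0,0,-0.225],[0.0196,0.0015,0.0197,0,0,-0.225],[0.0196,0.0019,0.0197,0,0,-0.225],[0.0195,0.0023,0.0197,0,0,-0.225],[0.0195,0.0026,0.0197,0,0,-0.225],[0,0,0,0,0,0]]]}}

```text
clock: 34.97
tcp_pos: [0.4224, -0.2179, 0.076]
ee_rot: [3.137, -0.006, -3.029]
force: [-0.9, 1.0, -0.9]
width: 0.0929
finger_force: 0.0
```

Request:
{"op": "carry_out", "data": {"deltas": [[[0,0,0.01,0,0,0],[0,0,0.02,0,0,0],[0,0,0.02,0,0,0],[0,0,0.015,0,0,0],[0,0,0.01,0,0,0],[0,0,0.004,0,0,0],[0,0,0,0,0,0],[0,0,0,0,0,0]]]}}

```text
clock: 35.63
tcp_pos: [0.4271, -0.2195, 0.0028]
ee_rot: [-3.141, 0.0, -3.03]
force: [0.1, -0.2, 0.7]
width: 0.093
finger_force: 0.0
```

```bash
python3 - <<'E'
from pp import *
o=manip.get_obs(); print(np.round(o['tcp_pos'],4),np.round(o['ee_rot'],4)); plan((.4266,-.2194,.003),r(186.4),n=1)
E
```

```text
[ 0.4271 -0.2195  0.0028] [-3.1414e+00  4.0000e-04 -3.0299e+00]
[[[0.0004,0.0001,-0.0002,0,0,-0.0]]]
```

Then grip, lift and carry.

Request:
{"op": "carry_out", "data": {"deltas": [[[0,0,0,0,0,0],[0,0,0,0,0,0],[0,0,0,0,0,0],[0,0,0,0,0,0],[0,0,0,0,0,0],[0,0,0,0,0,0],[0,0,0,0,0,0]]], "claw": 1, "force": 30}}

```text
clock: 36.22
tcp_pos: [0.4265, -0.2193, 0.0024]
ee_rot: [-3.142, 0.0, -3.03]
force: [-0.4, 0.9, 2.9]
width: 0.0595
finger_force: 30.0
```

Request:
{"op": "carry_out", "data": {"deltas": [[[0,0,-0.01,0,0,0],[0,0,-0.015,0,0,0],[0,0,-0.02,0,0,0],[0,0,-0.02,0,0,0],[0,0,-0.015,0,0,0],[0,0,0,0,0,0]]]}}

```text
clock: 36.72
tcp_pos: [0.4277, -0.22, 0.086]
ee_rot: [-3.139, 0.004, -3.03]
force: [1.3, 0.1, -0.5]
width: 0.0597
finger_force: 30.0
```

Request:
{"op": "carry_out", "data": {"deltas": [[[-0.0201,-0.003,0.0015,0,0,0.158],[-0.0202,-0.0027,0.0015,0,0,0.158],[-0.0202,-0.0024,0.0015,0,0,0.158],[-0.0202,-0.0021,0.0015,0,0,0.158],[-0.0202,-0.0018,0.0015,0,0,0.158],[-0.0203,-0.0016,0.0015,0,0,0.158],[-0.0203,-0.0013,0.0015,0,0,0.158],[-0.0203,-0.001,0.0015,0,0,0.158]]]}}

```text
clock: 37.38
tcp_pos: [0.5897, -0.2247, 0.0691]
ee_rot: [3.141, -0.001, -3.141]
force: [0.1, -0.4, -0.5]
width: 0.06
finger_force: 30.0
```

Request:
{"op": "carry_out", "data": {"deltas": [[[-0.0203,-0.0007,0.0015,0,0,0.158],[-0.0203,-0.0004,0.0015,0,0,0.158],[0,0,0,0,0,0],[0,0,0,0,0,0],[0,0,0,0,0,0],[0,0,0,0,0,0]]]}}

```text
clock: 37.88
tcp_pos: [0.6289, -0.2262, 0.067]
ee_rot: [3.141, -0.0, 3.115]
force: [0.8, -0.2, -1.2]
width: 0.0596
finger_force: 30.0
```

```bash
python3 - <<'E'
from pp import *
o=manip.get_obs(); print(np.round(o['tcp_pos'],4),np.round(o['ee_rot'],4)); plan((.630,-.2266,.020),r(PY),n=1)
E
```

```text
[ 0.6289 -0.2262  0.067 ] [ 3.1415e+00 -5.0000e-04  3.1154e+00]
[[[-0.0011,-0.0003,0.047,0,0,-0.0]]]
```

Request:
{"op": "carry_out", "data": {"deltas": [[[-0.001,0,0.012,0,0,0],[0,0,0.014,0,0,0],[0,0,0.012,0,0,0],[0,0,0.006,0,0,0],[0,0,0.003,0,0,0],[0,0,0.001,0,0,0],[0,0,0,0,0,0],[0,0,0,0,0,0]]]}}

```text
clock: 38.55
tcp_pos: [0.6309, -0.2264, 0.0197]
ee_rot: [-3.141, 0.001, 3.115]
force: [-0.3, -0.1, -0.6]
width: 0.0596
finger_force: 30.0
```

Request:
{"op": "carry_out", "data": {"deltas": [[[0,0,0.001,0,0,0],[0,0,0.0005,0,0,0],[0,0,0,0,0,0]]]}}

```text
clock: 38.8
tcp_pos: [0.6307, -0.2263, 0.018]
ee_rot: [-3.141, 0.0, 3.115]
force: [0.1, 0.3, -1.5]
width: 0.0593
finger_force: 30.0
```

Request:
{"op": "carry_out", "data": {"deltas": [[[0,0,0,0,0,0],[0,0,0,0,0,0],[0,0,0,0,0,0],[0,0,0,0,0,0],[0,0,0,0,0,0]]], "claw": 0}}

```text
clock: 39.22
tcp_pos: [0.6307, -0.2263, 0.0178]
ee_rot: [-3.142, 0.0, 3.115]
force: [0.4, -0.4, 0.4]
width: 0.0882
finger_force: 0.0
```

Request:
{"op": "carry_out", "data": {"deltas": [[[0,0,-0.01,0,0,0],[0,0,-0.03,0,0,0],[0.01,0.01,-0.04,0,0,0],[0.02,-0.02,-0.04,0,0,0],[0.02,-0.02,-0.04,0,0,0],[0.02,-0.02,-0.04,0,0,0],[0,0,0,0,0,0],[0,0,0,0,0,0]]]}}

```text
clock: 39.88
tcp_pos: [0.5687, -0.267, 0.2025]
ee_rot: [-3.14, 0.004, 3.114]
force: [0.8, 0.9, -0.5]
width: 0.0928
finger_force: 0.0
```

```bash
python3 plates.py 15
```

```text
39.8833 [ 0.5687 -0.267   0.2025] [-3.1396  0.0042  3.1138]
0.88 z 0.0082 mask [ 415.8 -374. ] [28.3 14.5] 87.2 cloud [ 445.9 -361.5] [77.  69.9] 83.3
0.86 z 0.018 mask [ 456.6 -362.5] [72.6 62.5] 11.7 cloud [ 456.3 -363.4] [70.7 60.8] 10.9
0.84 z 0.0217 mask [ 627.8 -225.4] [59.9 71.7] 88.9 cloud [ 628.9 -225.1] [60.5 70. ] 88.9
0.68 z 0.0018 mask [ 629.5 -165.1] [242.1 119.8] 88.6 cloud [ 629.3 -164.7] [139.1 139.7] 89.9
```

```bash
python3 - <<'E'
from pp import *
pick(.4567,-.364,10.8,.013); print("place"); place(.4567,-.364,10.8,.093,.0278)
E
```

```text
[[[0.0156,-0.0145,0.0151,0,0,-0.352],[0.016,-0.014,0.0151,0,0,-0.352],[0.0165,-0.0135,0.0151,0,0,-0.352],[0.0169,-0.013,0.0151,0,0,-0.352],[0.0173,-0.0124,0.0151,0,0,-0.352],[0.0176,-0.0119,0.0151,0,0,-0.352],[0.018,-0.0114,0.0151,0,0,-0.352]]]

[[[-0.0,0.0,0.016,0,0,-0.0],[-0.0,0.0,0.016,0,0,-0.0],[-0.0,0.0,0.016,0,0,-0.0],[-0.0,0.0,0.016,0,0,-0.0],[-0.0,0.0,0.016,0,0,-0.0]]]
place
[[[-0.0178,0.0093,0.0014,0,0,0.224],[-0.0176,0.0097,0.0014,0,0,0.224],[-0.0174,0.01,0.0014,0,0,0.224],[-0.0172,0.0104,0.0014,0,0,0.224],[-0.017,0.0107,0.0014,0,0,0.224],[-0.0168,0.011,0.0014,0,0,0.224],[-0.0166,0.0114,0.0014,0,0,0.224],[-0.0164,0.0117,0.0014,0,0,0.224]]]
[[[-0.0161,0.012,0.0014,0,0,0.224],[-0.0159,0.0123,0.0014,0,0,0.224],[-0.0157,0.0126,0.0014,0,0,0.224]]]
```

Request:
{"op": "carry_out", "data": {"deltas": [[[0.0156,-0.0145,0.0151,0,0,-0.352],[0.016,-0.014,0.0151,0,0,-0.352],[0.0165,-0.0135,0.0151,0,0,-0.352],[0.0169,-0.013,0.0151,0,0,-0.352],[0.0173,-0.0124,0.0151,0,0,-0.352],[0.0176,-0.0119,0.0151,0,0,-0.352],[0.018,-0.0114,0.0151,0,0,-0.352],[0,0,0,0,0,0]]]}}

```text
clock: 40.65
tcp_pos: [0.4538, -0.3644, 0.0886]
ee_rot: [3.137, -0.004, -2.952]
force: [-0.7, 0.1, 0.1]
width: 0.0932
finger_force: 0.0
```

Request:
{"op": "carry_out", "data": {"deltas": [[[0,0,0.01,0,0,0],[0,0,0.02,0,0,0],[0,0,0.02,0,0,0],[0,0,0.013,0,0,0],[0,0,0.01,0,0,0],[0,0,0.004,0,0,0],[0,0,0,0,0,0],[0,0,0,0,0,0]]]}}

```text
clock: 41.32
tcp_pos: [0.4573, -0.3644, 0.017]
ee_rot: [-3.141, 0.0, -2.953]
force: [0.3, -0.7, -0.0]
width: 0.0931
finger_force: 0.0
```

```bash
python3 - <<'E'
from pp import *
o=manip.get_obs(); print(np.round(o['tcp_pos'],4),np.round(o['ee_rot'],4)); plan((.4567,-.364,.013),r(190.8),n=1)
E
```

```text
[ 0.4573 -0.3644  0.017 ] [-3.1412e+00  4.0000e-04 -2.9527e+00]
[[[0.0005,0.0005,0.004,0,0,0.005]]]
```

Request:
{"op": "carry_out", "data": {"deltas": [[[0,0,0.0035,0,0,0],[0,0,0,0,0,0]]]}}

```text
clock: 41.48
tcp_pos: [0.4571, -0.3645, 0.0132]
ee_rot: [-3.141, 0.0, -2.953]
force: [-0.9, 1.1, -0.5]
width: 0.0932
finger_force: 0.0
```

Request:
{"op": "carry_out", "data": {"deltas": [[[0,0,0,0,0,0],[0,0,0,0,0,0],[0,0,0,0,0,0],[0,0,0,0,0,0],[0,0,0,0,0,0],[0,0,0,0,0,0],[0,0,0,0,0,0]]], "claw": 1, "force": 30}}

```text
clock: 42.07
tcp_pos: [0.4569, -0.3644, 0.0129]
ee_rot: [-3.142, -0.0, -2.953]
force: [-0.2, 0.6, 1.7]
width: 0.0594
finger_force: 30.0
```

Request:
{"op": "carry_out", "data": {"deltas": [[[0,0,-0.01,0,0,0],[0,0,-0.015,0,0,0],[0,0,-0.02,0,0,0],[0,0,-0.02,0,0,0],[0,0,-0.015,0,0,0],[0,0,0,0,0,0]]]}}

```text
clock: 42.57
tcp_pos: [0.4579, -0.3652, 0.097]
ee_rot: [-3.138, 0.003, -2.953]
force: [0.9, -0.4, 0.1]
width: 0.0594
finger_force: 30.0
```

Request:
{"op": "carry_out", "data": {"deltas": [[[-0.0178,0.0093,0.0014,0,0,0.224],[-0.0176,0.0097,0.0014,0,0,0.224],[-0.0174,0.01,0.0014,0,0,0.224],[-0.0172,0.0104,0.0014,0,0,0.224],[-0.017,0.0107,0.0014,0,0,0.224],[-0.0168,0.011,0.0014,0,0,0.224],[-0.0166,0.0114,0.0014,0,0,0.224],[-0.0164,0.0117,0.0014,0,0,0.224]]]}}

```text
clock: 43.23
tcp_pos: [0.5831, -0.2634, 0.0807]
ee_rot: [3.141, -0.001, -3.11]
force: [0.0, -0.7, -0.5]
width: 0.06
finger_force: 30.0
```

Request:
{"op": "carry_out", "data": {"deltas": [[[-0.0161,0.012,0.0014,0,0,0.224],[-0.0159,0.0123,0.0014,0,0,0.224],[-0.0157,0.0126,0.0014,0,0,0.224],[0,0,0,0,0,0],[0,0,0,0,0,0],[0,0,0,0,0,0],[0,0,0,0,0,0]]]}}

```text
clock: 43.82
tcp_pos: [0.6293, -0.2272, 0.0773]
ee_rot: [-3.142, -0.0, 3.115]
force: [0.1, -0.2, -1.3]
width: 0.0593
finger_force: 30.0
```

```bash
python3 - <<'E'
from pp import *
o=manip.get_obs(); print(np.round(o['tcp_pos'],4),np.round(o['ee_rot'],4)); plan((.630,-.2265,.028),r(PY),n=1)
E
```

```text
[ 0.6293 -0.2272  0.0773] [-3.1416e+00 -4.0000e-04  3.1151e+00]
[[[-0.0007,0.0007,0.0493,0,0,-0.004]]]
```

Request:
{"op": "carry_out", "data": {"deltas": [[[0,0.001,0.012,0,0,0],[0,0,0.014,0,0,0],[0,0,0.012,0,0,0],[0,0,0.006,0,0,0],[0,0,0.003,0,0,0],[0,0,0.001,0,0,0],[0,0,0,0,0,0],[0,0,0,0,0,0]]]}}

```text
clock: 44.48
tcp_pos: [0.6302, -0.2258, 0.03]
ee_rot: [-3.141, 0.001, 3.115]
force: [-0.3, 1.1, -1.1]
width: 0.0594
finger_force: 30.0
```

Request:
{"op": "carry_out", "data": {"deltas": [[[0,0,0.001,0,0,0],[0,0,0.0005,0,0,0],[0,0,0,0,0,0]]]}}

```text
clock: 44.73
tcp_pos: [0.63, -0.2257, 0.0282]
ee_rot: [-3.142, 0.0, 3.115]
force: [1.1, 0.5, -1.3]
width: 0.0593
finger_force: 30.0
```

Request:
{"op": "carry_out", "data": {"deltas": [[[0,0,0,0,0,0],[0,0,0,0,0,0],[0,0,0,0,0,0],[0,0,0,0,0,0],[0,0,0,0,0,0]]], "claw": 0}}

```text
clock: 45.15
tcp_pos: [0.63, -0.2257, 0.0281]
ee_rot: [-3.142, 0.0, 3.115]
force: [0.3, -0.7, -0.5]
width: 0.0884
finger_force: 0.0
```

Request:
{"op": "carry_out", "data": {"deltas": [[[0,0,-0.01,0,0,0],[0,0,-0.03,0,0,0],[0.01,0.01,-0.04,0,0,0],[0.02,-0.02,-0.04,0,0,0],[0.02,-0.02,-0.04,0,0,0],[0.01,-0.02,-0.04,0,0,0],[0,0,0,0,0,0],[0,0,0,0,0,0]]]}}

```text
clock: 45.82
tcp_pos: [0.5761, -0.2678, 0.2151]
ee_rot: [-3.14, 0.004, 3.114]
force: [0.2, -0.3, -0.2]
width: 0.0932
finger_force: 0.0
```

Request:
{"op": "carry_out", "data": {"deltas": [[[0,0,0,0,0,0],[0,0,0,0,0,0]]]}}

```text
clock: 45.98
tcp_pos: [0.5758, -0.2661, 0.2105]
ee_rot: [3.141, -0.002, 3.116]
force: [0.5, 0.9, -0.3]
width: 0.093
finger_force: 0.0
```

```bash
python3 plates.py 16
```

```text
45.9833 [ 0.5758 -0.2661  0.2105] [ 3.1407e+00 -1.5000e-03  3.1157e+00]
0.7 z 0.034 mask [ 628.2 -225.9] [60.3 70.2] 88.5 cloud [ 629.3 -225.7] [60.3 70. ] 88.5
0.64 z 0.0101 mask [ 449.6 -366.2] [62.5 71.4] 74.9 cloud [ 449. -367.] [60.9 70.8] 75.4
```

```bash
python3 - <<'E'
from pp import *
pick(.4494,-.3666,-14.8,.003); print("place"); place(.4494,-.3666,-14.8,.103,.0378)
E
```

```text
[[[0.0177,-0.0148,0.0182,0,0,0.381],[0.0172,-0.0154,0.0182,0,0,0.381],[0.0167,-0.016,0.0182,0,0,0.381],[0.0161,-0.0165,0.0182,0,0,0.381],[0.0156,-0.017,0.0182,0,0,0.381],[0.015,-0.0175,0.0182,0,0,0.381],[0.0144,-0.018,0.0182,0,0,0.381]]]

[[[0.0,0.0,0.016,0,0,-0.0],[0.0,0.0,0.016,0,0,-0.0],[0.0,0.0,0.016,0,0,-0.0],[0.0,0.0,0.016,0,0,-0.0],[0.0,0.0,0.016,0,0,-0.0]]]
place
[[[-0.0126,0.0165,0.0014,0,0,-0.242],[-0.0129,0.0162,0.0014,0,0,-0.242],[-0.0133,0.016,0.0014,0,0,-0.242],[-0.0136,0.0157,0.0014,0,0,-0.242],[-0.0139,0.0154,0.0014,0,0,-0.242],[-0.0143,0.0151,0.0014,0,0,-0.242],[-0.0146,0.0148,0.0014,0,0,-0.242],[-0.0149,0.0145,0.0014,0,0,-0.242]]]
[[[-0.0152,0.0142,0.0014,0,0,-0.242],[-0.0155,0.0138,0.0014,0,0,-0.242],[-0.0158,0.0135,0.0014,0,0,-0.242]]]
```

Request:
{"op": "carry_out", "data": {"deltas": [[[0.0177,-0.0148,0.0182,0,0,0.381],[0.0172,-0.0154,0.0182,0,0,0.381],[0.0167,-0.016,0.0182,0,0,0.381],[0.0161,-0.0165,0.0182,0,0,0.381],[0.0156,-0.017,0.0182,0,0,0.381],[0.015,-0.0175,0.0182,0,0,0.381],[0.0144,-0.018,0.0182,0,0,0.381],[0,0,0,0,0,0]]]}}

```text
clock: 46.75
tcp_pos: [0.4459, -0.3673, 0.0797]
ee_rot: [3.14, -0.006, 2.879]
force: [-0.1, 1.1, -0.4]
width: 0.093
finger_force: 0.0
```

Request:
{"op": "carry_out", "data": {"deltas": [[[0,0,0.01,0,0,0],[0,0,0.02,0,0,0],[0,0,0.02,0,0,0],[0,0,0.013,0,0,0],[0,0,0.01,0,0,0],[0,0,0.004,0,0,0],[0,0,0,0,0,0],[0,0,0,0,0,0]]]}}

```text
clock: 47.42
tcp_pos: [0.4498, -0.3671, 0.0079]
ee_rot: [-3.141, 0.001, 2.883]
force: [-0.1, -0.6, -0.0]
width: 0.0929
finger_force: 0.0
```

```bash
python3 - <<'E'
from pp import *
o=manip.get_obs(); print(np.round(o['tcp_pos'],4),np.round(o['ee_rot'],4)); plan((.4494,-.3666,.003),r(165.2),n=1)
E
```

```text
[ 0.4498 -0.3671  0.0079] [-3.1413e+00  6.0000e-04  2.8830e+00]
[[[0.0006,0.0004,0.0049,0,0,-0.003]]]
```

Request:
{"op": "carry_out", "data": {"deltas": [[[0.0005,0.0005,0.0045,0,0,0],[0,0,0,0,0,0]]]}}

```text
clock: 47.58
tcp_pos: [0.4491, -0.3665, 0.0029]
ee_rot: [-3.141, 0.0, 2.883]
force: [0.4, -0.5, -0.8]
width: 0.0931
finger_force: 0.0
```

Request:
{"op": "carry_out", "data": {"deltas": [[[0,0,0,0,0,0],[0,0,0,0,0,0],[0,0,0,0,0,0],[0,0,0,0,0,0],[0,0,0,0,0,0],[0,0,0,0,0,0],[0,0,0,0,0,0]]], "claw": 1, "force": 30}}

```text
clock: 48.17
tcp_pos: [0.449, -0.3665, 0.0029]
ee_rot: [-3.142, 0.0, 2.883]
force: [-0.5, 0.2, 0.9]
width: 0.0593
finger_force: 30.0
```

Request:
{"op": "carry_out", "data": {"deltas": [[[0,0,-0.01,0,0,0],[0,0,-0.02,0,0,0],[0,0,-0.025,0,0,0],[0,0,-0.025,0,0,0],[0,0,-0.02,0,0,0],[0,0,0,0,0,0]]]}}

```text
clock: 48.67
tcp_pos: [0.4503, -0.3675, 0.1081]
ee_rot: [-3.139, 0.005, 2.883]
force: [0.5, 0.7, -0.8]
width: 0.0591
finger_force: 30.0
```

Request:
{"op": "carry_out", "data": {"deltas": [[[-0.0126,0.0165,0.0014,0,0,-0.242],[-0.0129,0.0162,0.0014,0,0,-0.242],[-0.0133,0.016,0.0014,0,0,-0.242],[-0.0136,0.0157,0.0014,0,0,-0.242],[-0.0139,0.0154,0.0014,0,0,-0.242],[-0.0143,0.0151,0.0014,0,0,-0.242],[-0.0146,0.0148,0.0014,0,0,-0.242],[-0.0149,0.0145,0.0014,0,0,-0.242]]]}}

```text
clock: 49.33
tcp_pos: [0.5807, -0.2636, 0.0909]
ee_rot: [3.141, -0.001, 3.053]
force: [-0.7, -0.4, -1.2]
width: 0.0595
finger_force: 30.0
```

Request:
{"op": "carry_out", "data": {"deltas": [[[-0.0152,0.0142,0.0014,0,0,-0.242],[-0.0155,0.0138,0.0014,0,0,-0.242],[-0.0158,0.0135,0.0014,0,0,-0.242],[0,0,0,0,0,0],[0,0,0,0,0,0],[0,0,0,0,0,0],[0,0,0,0,0,0]]]}}

```text
clock: 49.92
tcp_pos: [0.6289, -0.2268, 0.0873]
ee_rot: [3.142, -0.0, 3.114]
force: [-0.4, 0.5, -0.8]
width: 0.0594
finger_force: 30.0
```

```bash
python3 - <<'E'
from pp import *
o=manip.get_obs(); print(np.round(o['tcp_pos'],4),np.round(o['ee_rot'],4)); plan((.630,-.2262,.038),r(PY),n=1)
E
```

```text
[ 0.6289 -0.2268  0.0873] [ 3.1416e+00 -4.0000e-04  3.1140e+00]
[[[-0.0011,0.0006,0.0493,0,0,-0.016]]]
```

Request:
{"op": "carry_out", "data": {"deltas": [[[-0.0005,0.0005,0.012,0,0,0],[0,0,0.014,0,0,0],[0,0,0.012,0,0,0],[0,0,0.006,0,0,0],[0,0,0.003,0,0,0],[0,0,0.001,0,0,0],[0,0,0,0,0,0],[0,0,0,0,0,0]]]}}

```text
clock: 50.58
tcp_pos: [0.6303, -0.2259, 0.0399]
ee_rot: [-3.141, 0.001, 3.115]
force: [-0.6, -0.8, -1.1]
width: 0.0596
finger_force: 30.0
```

Request:
{"op": "carry_out", "data": {"deltas": [[[0,0,0.001,0,0,0],[0,0,0.0005,0,0,0],[0,0,0,0,0,0]]]}}

```text
clock: 50.83
tcp_pos: [0.6301, -0.2258, 0.038]
ee_rot: [-3.142, 0.0, 3.115]
force: [0.1, -0.5, -0.8]
width: 0.0598
finger_force: 30.0
```

Request:
{"op": "carry_out", "data": {"deltas": [[[0,0,0,0,0,0],[0,0,0,0,0,0],[0,0,0,0,0,0],[0,0,0,0,0,0],[0,0,0,0,0,0]]], "claw": 0}}

```text
clock: 51.25
tcp_pos: [0.63, -0.2258, 0.038]
ee_rot: [-3.142, 0.0, 3.115]
force: [0.1, 0.8, 0.4]
width: 0.0884
finger_force: 0.0
```

Request:
{"op": "carry_out", "data": {"deltas": [[[0,0,-0.01,0,0,0],[0,0,-0.03,0,0,0],[0.01,0,-0.04,0,0,0],[0.02,0,-0.04,0,0,0],[0.02,0,-0.04,0,0,0],[0.02,0,-0.04,0,0,0],[0,0,-0.04,0,0,0],[0,0,0,0,0,0]]]}}

```text
clock: 51.92
tcp_pos: [0.5646, -0.2246, 0.2799]
ee_rot: [-3.137, 0.011, 3.114]
force: [0.5, 1.0, 1.5]
width: 0.0929
finger_force: 0.0
```

Request:
{"op": "carry_out", "data": {"deltas": [[[0,0,0,0,0,0],[0,0,0,0,0,0],[0,0,0,0,0,0]]]}}

```text
clock: 52.17
tcp_pos: [0.5639, -0.2239, 0.2683]
ee_rot: [3.141, -0.002, 3.115]
force: [0.7, 0.9, -0.1]
width: 0.093
finger_force: 0.0
```

```bash
python3 plates.py 17; python3 cupring.py .054 17; python3 - <<'E'
import cv2,numpy as np
im=cv2.imread("pics/wrist17.png"); s=cv2.imread("pics/scene17.png")
cv2.imwrite("pics/m.png",np.hstack([cv2.resize(im,(400,300)),cv2.resize(s[130:310,110:350],(400,300),interpolation=cv2.INTER_CUBIC)]))
E
```

```text
52.1667 [ 0.5639 -0.2239  0.2683] [ 3.1408e+00 -1.8000e-03  3.1150e+00]
0.58 z 0.031 mask [ 594.8 -226.2] [53.8  1.4] 88.5 cloud [ 594.8 -224.8] [59.2  1.1] 88.6
0.56 z 0.044 mask [ 629.  -226.6] [61.  70.8] 88.5 cloud [ 630. -226.] [59.9 70. ] 88.7
0.47 z 0.0206 mask [ 594.5 -226.2] [55.1  1.5] 88.5 cloud [ 594.9 -225.5] [59.4  0.9] 88.5
[ 0.564  -0.2239  0.2682] [ 3.141e+00 -2.000e-03  3.115e+00] [-0.9 -0.4 -0. ]
scene 94 [ 0.6333 -0.0896] [-0.0027 -0.0013  0.0536]
side 55 [ 0.6331 -0.085 ] [-0.0024  0.0083  0.0529]
```

View pics/m.png

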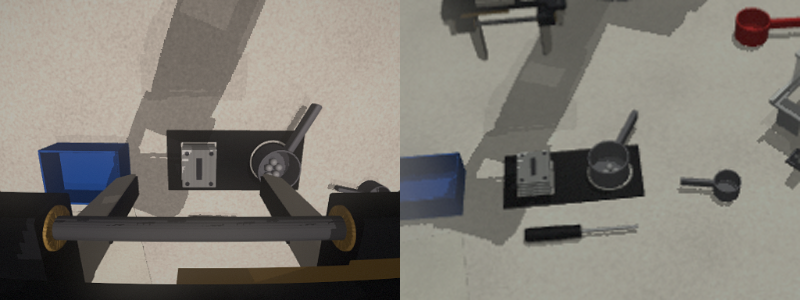

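The picture shows a neat four-plate pile on the rectangle at (200,165), the cup with its balls on the ring at (272,160), and the bystanders where they were. I'm handing in.

```bash
python3 -c "
from rig import manip
print(manip.hand_in())"
```

```text
the job is handed in; nothing more can be done
None
```

I handed the job in at about 52 s of the 210 s allowed, without seeing the verdict: all 5 balls are in the cup standing on the ring, the shutter is shut, and all 4 plates are in one square pile on the rectangle.

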